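# Strip the carrier plate from the sloping clamp fixture

## Task

Strip the sloping test fixture for changeover: give the winged nut the part turn that lines its wings up with the crossbar on the stud and draw it off, then take off the spacer ring, then the carrier plate, each one put away before the next is taken off. Lay the nut and the spacer flat, side by side, in the tray, and lay the carrier plate flat in the middle of the square mat. Set them down, do not drop them, and leave the bottle and the screwdriver where they are.

Things in the scene. Friction and masses are not known exactly. Their poses are not given: they have to be found in the camera images.
- crossbar (a point): Centre of the steel crossbar topping the fixture's stud. Frame: z along the stud, outward; x along the bar. Bar 36 (x) x 6.5 (y) x 7 mm (z) on a 17 mm neck. The stud leans 30 deg from vertical, square to the slope, and stands firm when the nut is turned. Along z from here: nut -5.5 to -21.5, spacer -21.5 to -35.5, plate -35.5 to -49.5 mm, top of the 37 mm boss inside spacer and plate -23.5.
- fixture: Sloping fixture, fixed; place and yaw vary. Origin on the bench under the plate seat, z up; the stud leans to its -x, the slope rises to +x. Its 180 x 150 mm deck, sloped 30 deg, carries a 130 x 40 mm ledge (long side up the slope) on which the plate rests, so each long plate edge overhangs 10 mm, 28 mm above the deck: room for finger tips.
- nut_center (a point): Centre (half-way up) of the black winged nut; x along its wings, z its axis. 110 mm over the wings, 16 thick; hub 56 (x), 48 across its flats (y); wings 20 wide. Keyhole 42 x 12, long along x. No thread: it passes the crossbar only with wings in line with it (within 8 deg); starts 40 to 80 deg clockwise of it, seen from the stud's tip. 2.5 mm play on the neck. Clear after 35 mm of lift. 0.12 kg.
- spacer_center (a point): Centre (half-way up) of the plain aluminium spacer ring: outer diameter 60, hole 41, height 14 mm; z its axis. It lies on the plate, under the nut, round the boss with 2 mm of play. Clear of the crossbar after being lifted 40 mm along the stud. About 0.12 kg.
- plate_center (a point): Centre (half-way up) of the white carrier plate, 150 (x) x 60 (y) x 14 mm (z), with a 41 mm hole in its middle, round the boss with 2 mm of play, and a 34 mm window near each end. Its long side starts up the slope. Can be gripped across its 60 mm width at the middle. Clear of the crossbar after being lifted 55 mm along the stud. About 0.25 kg.
- tray_in (a point): Centre of the inner floor of the shallow grey tray, fixed. Outside 200 (x) x 240 (y) x 25 mm high, walls and floor 4 mm; x, y along its sides, z up. It stands left or right of the fixture, with the mat on the other side.
- mat_top (a point): Centre of the top of the square mat, 220 x 220 mm, 4 mm thick, fixed flat on the bench; x, y along its sides, z up.
- dispenser: Bystander: standing white bottle, 60 mm diameter, 150 mm high; origin at its foot.
- driver: Bystander: screwdriver lying on the bench, 180 mm long along its x.

How it is judged:
By the outcome, as a careful person would: the job done as asked, in the order asked, and still so for the second after the job is handed in, with the robot touching nothing.
It also fails if it takes over 72 s, if anything falls off the work surface, if the arm or the gripper's body presses on something with over 40 N, if the wrist force passes 120 N, or if a joint passes its speed limit or range.

## Robot

A 7-joint arm with a two-finger parallel gripper is mounted at the origin on the work surface. World frame = base frame: x ahead of the robot, y to its left, z up, the work surface at z = 0. Lengths are in m, angles in rad, forces in N, time in s.
With the tool pointing down it reaches from about 0.425 to 0.875 m from the base axis. Payload 8.4 kg.
Tool frame: the origin (TCP) lies at the very end of the fingers, on their centre line; the grasp point (between the pads) lies 19 mm behind it; z points along the fingers, y is the direction in which the jaws open and shut (so a half turn about z gives the same grasp; the last joint's range is limited). The gripper opens to 85 mm and grips with 20 to 120 N. Pads are 22 mm wide; open, the fingers measure 114 mm over their backs; the gripper's body (76 mm by 85 mm) begins 54 mm behind the grasp point. The pads swing forward as they close: fully open they stand 13 mm farther back than shut.
Start: joints at [1.096, 0.333, 0.04, 1.465, -0.013, 1.343, -0.059], TCP at [0.239, -0.605, 0.231] pointing down, gripper open.
Joint ranges: [-2.58, 2.58], [-0.38, 2.09], [-1.3, 1.39], [0.25, 2.4], [-1.5, 4.64], [0.08, 2.09], [-2.65, 2.65]. Speed limits (rad/s): [2.22, 2.22, 2.79, 2.79, 3.14, 3.14, 3.14].

## Interface

Orientations are given as a unit quaternion [w, x, y, z].
In Python, from workcell import get_obs, optics, robot gives the robot as it stands. The module is installed in compiled form; this text tells all that it offers.
- The arm moves only by the shell command python3 -m handwheel 'ROWS'. ROWS is JSON, a list of rows, each a list of 7 numbers: the shift along the tool's x, y, z as a fraction of full scale, then the turn, a rotation vector about the tool's x, y, z as a fraction of full scale, then the gripper's target within -1 to 1 (shut at 1, half-way at 0, fully open at -1). A call has 1 to 20 rows; each row shifts and turns the commanded pose from where the row before left it, along the tool's axes as they then stand; what a row does not reach is not made up. Full scale, the value 1, is 25 cm for a shift and 60 degrees for a turn. A row lasts 1/12 s, in which the tool goes at most 41.7 mm and 7.16 degrees, less where a joint would pass 70% of its speed; a pose out of reach is approached as far as the arm can. A call with a number of a shift or a turn outside -1 to 1 is refused whole. A call with a gripper value outside its range is refused whole. The fingers move at their own pace and stop on an object; the grip force is fixed at half the most. Time passes only in rows, so rows that do not move let the fingers close. It gives the time, the measured TCP pose, the force and the opening at its end, in the units of the state.
- get_obs(): the state, without advancing time (a new reading comes with each control period).
- optics.read_camera(name): name is "side" or "top"; returns (picture, depth): 420x560x3 uint8, red, green, blue; 420x560 float32, m along the optical axis (not along the pixel's ray), 0 where there is no reading.
- optics.calibration(name): a dict with "camera_matrix" (3x3 intrinsics, pixels), "R" (3x3) and "t" (3): a world point X has camera coordinates R X + t. Camera axes: x right, y down, z forward; pixel columns grow to the right and rows downward; lengths in m; the calibration is good to about 2 mm. A picture is of the moment at which its call begins. calibration takes no time and is no camera call.
- robot.finish_job(): hands the job in, once; it reports no verdict.
The state is a dict: "time_s": time; "joint_positions": joint angles; "qvel": joint speeds; "tau": joint torques, N m; "position": TCP position; "tcp_rot": TCP orientation; "wrist_force": force on the tool from outside, world axes, zero at the start; "torque": the same for the moment, N m; "width": finger opening in m.
Only numpy, scipy, OpenCV 4.12 (cv2) and the standard library are available. Lean on these libraries where they do the work, as an engineer would, in place of code of your own. Each camera call takes 0.05 s, during which the arm holds its last target.

## Working session

There is one attempt and no reset: what is moved stays moved. The work goes in short steps, Python scripts to look and compute and a shell command to move; the robot and the scene stay as the last step left them, time stands still between calls to the robot, and variables do not carry over. Pictures are saved under pics/ and viewed, and the job is handed in when it is done.

```bash
mkdir -p pics; ls
cat > h.py <<'E'
import numpy as np, cv2
from workcell import get_obs, optics, robot
from scipy.spatial.transform import Rotation as Ro
def cam(n):
    c=optics.calibration(n); return np.array(c["camera_matrix"]),np.array(c["R"]),np.array(c["t"]).ravel()
def save(n,f):
    p,d=optics.read_camera(n); cv2.imwrite('pics/'+f+'.png',p[:,:,::-1]); np.savez('pics/'+f+'.npz',p=p,d=d); return p,d
def pts(n,d):
    K,R,t=cam(n); v,u=np.mgrid[:d.shape[0],:d.shape[1]]
    X=np.stack([(u-K[0,2])/K[0,0]*d,(v-K[1,2])/K[1,1]*d,d],-1); return (X-t)@R
def proj(n,X):
    K,R,t=cam(n); c=np.atleast_2d(X)@R.T+t; q=c@K.T; return q[:,:2]/q[:,2:]
E
python3 - <<'E'
from h import *
for n in("side","top"):
    save(n,n+'0'); K,R,t=cam(n); print(n,K.tolist(),(-R.T@t).round(3),R[2].round(3))
o=get_obs(); print(o)
E
```

```text
pics
side [[409.12763620868884, 0.0, 286.50959333861033], [0.0, 409.12763620868884, 211.6634098952173], [0.0, 0.0, 1.0]] [0.336 0.647 0.572] [ 0.291 -0.768 -0.57 ]
top [[468.7788620121131, 0.0, 279.14602350156304], [0.0, 468.7788620121131, 208.36114553594763], [0.0, 0.0, 1.0]] [0.413 0.019 1.269] [ 0.157 -0.033 -0.987]
{'time_s': 0.1, 'joint_positions': array([ 1.09579307,  0.33381751,  0.03989117,  1.46617079, -0.0133825 ,
        1.34333421, -0.05850479]), 'qvel': array([ 0.00048635, -0.00327686,  0.00092443, -0.00357584,  0.00079301,
        0.00068799,  0.00202257]), 'tau': array([ 5.69070849e-03, -6.60017896e+01,  1.37142621e+00, -4.06466138e+01,
        1.71625108e-02,  9.04223823e-03,  1.01987632e-05]), 'position': array([ 0.23836969, -0.60426493,  0.23053107]), 'tcp_rot': array([-7.05585530e-04,  9.82401203e-01,  1.86781534e-01, -1.94978886e-04]), 'wrist_force': array([-0.36715974,  0.22126903,  0.15984461]), 'torque': array([ 0.01697312, -0.01245804, -0.0122762 ]), 'width': 0.08557674328878946}
```

View pics/side0.png

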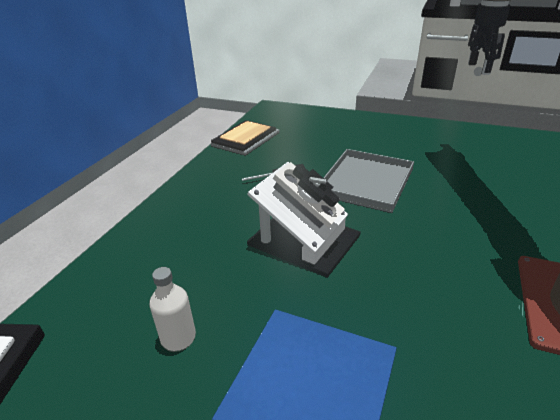

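View pics/top0.png

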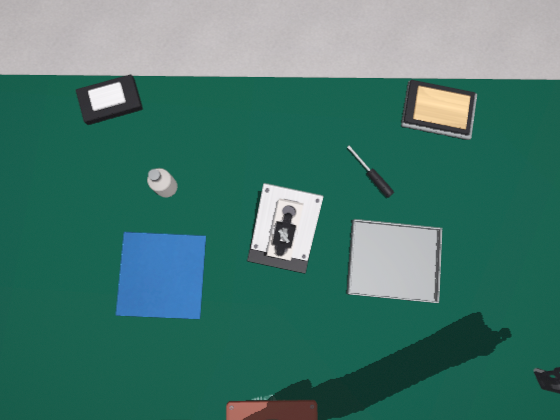

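Side view: fixture at about (305,215), bottle (172,312), mat lower centre (310,370), tray (370,180). Top view: fixture (287,228) with black nut (286,232), mat (162,276), tray (395,261), driver (372,175), bottle (162,183). Next, positions.

Run:
```python
from h import *
z=np.load('pics/top0.npz');p,d=z['p'],z['d'];P=pts('top',d)
hsv=cv2.cvtColor(p,cv2.COLOR_RGB2HSV)
def rect(mask,name,box):
    m=np.zeros(mask.shape,bool); x0,y0,x1,y1=box; m[y0:y1,x0:x1]=mask[y0:y1,x0:x1]
    m&=d>0
    Q=P[m]; zz=np.median(Q[:,2])
    r=cv2.minAreaRect((Q[:,:2]*1000).astype(np.float32)); print(name,m.sum(),'z',zz.round(4),r); return m
blue=(hsv[...,0]>100)&(hsv[...,0]<125)&(hsv[...,1]>120)&(P[...,2]<.05)
rect(blue,'mat',(100,210,230,340))
rect((hsv[...,1]<60)&(hsv[...,2]>70)&(P[...,2]<.06),'tray',(335,205,455,315))
rect((hsv[...,1]<60)&(P[...,2]>.02),'bottle',(140,160,185,205))
m=(P[...,2]>.006)&(d>0)
rect(m,'driver',(340,140,400,200))
# fixture crop
c=p[170:285,235:335]; cv2.imwrite('pics/topcrop.png',cv2.resize(c,None,fx=6,fy=5,interpolation=cv2.INTER_CUBIC)[:,:,::-1][:600])
z=np.load('pics/side0.npz');p2=z['p']
c=p2[150:280,235:370]; cv2.imwrite('pics/sidecrop.png',cv2.resize(c,None,fx=4.6,fy=4.6,interpolation=cv2.INTER_CUBIC)[:,:,::-1])
```

```text
mat 6937 z 0.0041 ((436.0460205078125, 292.21807861328125), (222.31350708007812, 220.54983520507812), 87.08060455322266)
tray 6866 z 0.0051 ((472.91424560546875, -333.4474182128906), (242.51661682128906, 205.05189514160156), 84.1686019897461)
bottle 590 z 0.1017 ((671.8394165039062, 282.9780578613281), (54.657752990722656, 58.614376068115234), 45.981197357177734)
driver 425 z 0.0216 ((722.1399536132812, -276.1522521972656), (165.18663024902344, 158.30657958984375), 85.2942886352539)
```

View pics/topcrop.png

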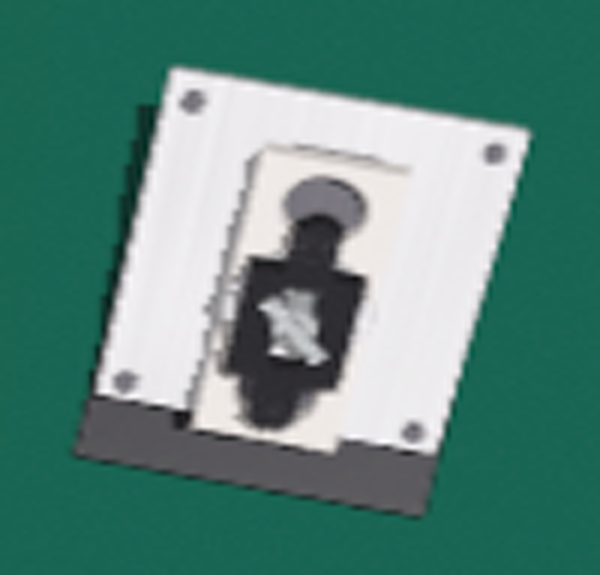

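View pics/sidecrop.png

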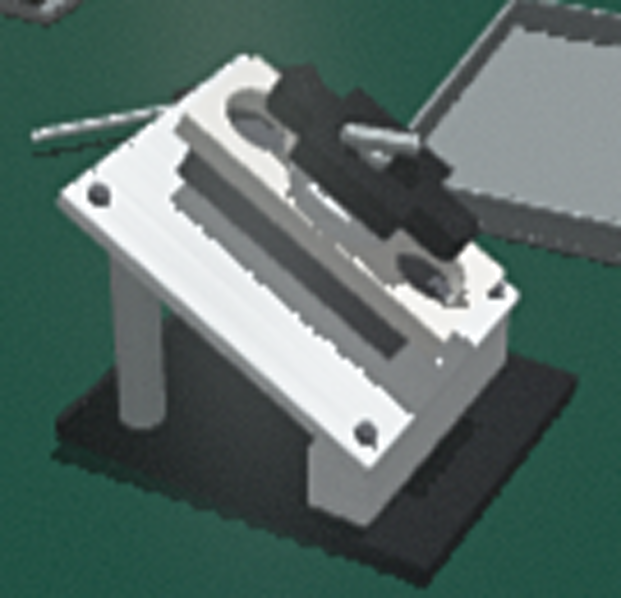

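Run:
```python
from h import *
for n in('top','side'):
    z=np.load(f'pics/{n}0.npz');p,d=z['p'],z['d'];P=pts(n,d); hsv=cv2.cvtColor(p,cv2.COLOR_RGB2HSV)
    near=(np.hypot(P[...,0]-.50,P[...,1]-0)<.25)&(d>0)&(P[...,2]>.02)&(P[...,2]<.3)
    near&=np.hypot(P[...,0]-.67,P[...,1]-.283)>.06
    Q=P[near]; rng=np.random.default_rng(0)
    white=near&(hsv[...,1]<30)&(hsv[...,2]>200) if n=='top' else near&(hsv[...,2]>150)&(hsv[...,1]<40)
    W=P[white]; best=0
    for i in range(800):
        a,b,c=W[rng.choice(len(W),3,False)]; m=np.cross(b-a,c-a); 
        if np.linalg.norm(m)<1e-5: continue
        m/=np.linalg.norm(m); m*=np.sign(m[2])
        if abs(m[2]-.866)>.05: continue
        s=abs((W-a)@m)<.002
        if s.sum()>best: best=s.sum(); I=s
    c=W[I].mean(0); m=np.linalg.svd(W[I]-c)[2][2]; m*=np.sign(m[2])
    print(n,len(W),best,'n',m.round(4),'tilt',np.degrees(np.arccos(m[2])).round(2),'leanyaw',np.degrees(np.arctan2(m[1],m[0])).round(2))
    h=(Q-c)@m; print(np.histogram(h,bins=np.arange(-.03,.12,.004)))
    # dark nut
    dark=near&(hsv[...,2]<75)&(((P-c)@m)>.02)
    D=P[dark];print('dark',dark.sum(),D.mean(0).round(4),np.percentile((D-c)@m,[5,25,50,75,95]).round(4))
```

```text
top 2904 1505 n [-0.4888  0.0986  0.8668] tilt 29.91 leanyaw 168.59
(array([   4,    4,    5,    9,    7,   22,  456, 1629,  491,   24,    4,
          0,    0,   15,   94,   39,   37,  264,  273,   25,   19,   43,
         23,   27,   92,  351,   86,   33,    8,    0,    0,    0,    0,
          0,    0,    0,    0]), array([-0.03 , -0.026, -0.022, -0.018, -0.014, -0.01 , -0.006, -0.002,
        0.002,  0.006,  0.01 ,  0.014,  0.018,  0.022,  0.026,  0.03 ,
        0.034,  0.038,  0.042,  0.046,  0.05 ,  0.054,  0.058,  0.062,
        0.066,  0.07 ,  0.074,  0.078,  0.082,  0.086,  0.09 ,  0.094,
        0.098,  0.102,  0.106,  0.11 ,  0.114,  0.118]))
dark 456 [ 0.5275 -0.028   0.1571] [0.0627 0.0699 0.0716 0.073  0.0748]
side 2181 1500 n [-0.4881  0.1073  0.8662] tilt 29.98 leanyaw 167.61
(array([  78,   85,   86,   79,   64,  111,  169, 2040,  200,   91,   84,
         86,   14,    5,  213,  150,  137,  374,  281,   36,   40,   74,
         91,   94,  108,  521,   43,   46,    7,    0,    0,    0,    0,
          0,    0,    0,    0]), array([-0.03 , -0.026, -0.022, -0.018, -0.014, -0.01 , -0.006, -0.002,
        0.002,  0.006,  0.01 ,  0.014,  0.018,  0.022,  0.026,  0.03 ,
        0.034,  0.038,  0.042,  0.046,  0.05 ,  0.054,  0.058,  0.062,
        0.066,  0.07 ,  0.074,  0.078,  0.082,  0.086,  0.09 ,  0.094,
        0.098,  0.102,  0.106,  0.11 ,  0.114,  0.118]))
dark 840 [ 0.526  -0.0202  0.1505] [0.0558 0.0647 0.0711 0.0723 0.0733]
```

```bash
cat >> h.py <<'E'
yaw=np.radians(-11.9)
n_=np.array([-.5*np.cos(yaw),-.5*np.sin(yaw),np.cos(np.pi/6)])
ex_=np.array([np.cos(np.pi/6)*np.cos(yaw),np.cos(np.pi/6)*np.sin(yaw),.5]); ey_=np.cross(n_,ex_)
F=np.stack([ex_,ey_,n_],1)  # stud-ish frame (x up slope)
E
python3 - <<'E'
from h import *
for n in('top','side'):
    z=np.load(f'pics/{n}0.npz');p,d=z['p'],z['d'];P=pts(n,d); hsv=cv2.cvtColor(p,cv2.COLOR_RGB2HSV)
    L=P@F; near=(np.hypot(P[...,0]-.53,P[...,1]+.02)<.2)&(d>0)&(P[...,2]>.02)
    near&=np.hypot(P[...,0]-.67,P[...,1]-.283)>.06
    br=near&(hsv[...,1]<40)&(hsv[...,2]>150)
    h=L[...,2]; hist,e=np.histogram(h[br],bins=np.arange(-.3,.1,.001)); h0=e[hist.argmax()]
    dk=near&(abs(h-h0)<.012); h0=np.median(h[dk&br&(abs(h-h0)<.004)])
    print(n,'deck h',h0)
    def rep(name,m):
        Q=L[m]; r=cv2.minAreaRect((Q[:,:2]*1000).astype(np.float32)); print(name,m.sum(),np.round(r[0],1),np.round(r[1],1),round(r[2],1),'med',(np.median(Q,0)*1000).round(1)); 
    def lar(m):
        k,lab,st,_=cv2.connectedComponentsWithStats(m.astype(np.uint8)); i=1+st[1:,4].argmax(); return lab==i
    rep('deck',lar(near&(abs(h-h0)<.005)))
    rep('plate',lar(near&(abs(h-h0-.042)<.005)))
    nut=near&(abs(h-h0-.071)<.004)&(hsv[...,2]<80); rep('nut',lar(nut))
    bar=near&(h-h0>.074)&(hsv[...,2]>80)&(hsv[...,1]<40); rep('bar',lar(bar))
    Q=L[lar(bar)]; c=Q.mean(0); w=np.linalg.svd(Q[:,:2]-c[:2])[2][0]; print('bar ang',np.degrees(np.arctan2(w[1],w[0])), 'h',np.percentile(Q[:,2]-h0,[10,50,90]))
    Q=L[lar(nut)]; c=Q.mean(0); w=np.linalg.svd(Q[:,:2]-c[:2])[2][0]; print('nut ang',np.degrees(np.arctan2(w[1],w[0])),c)
E
```

```text
top deck h -0.19492726793333648
deck 2517 [530.5  79.3] [150.  182.5] 89.8 med [ 545.3   84.1 -194.9]
plate 349 [569.6  79.3] [60.1 69.5] 89.7 med [ 579.5   76.6 -153. ]
nut 396 [529.5  81.3] [ 44.3 107.2] 89.7 med [ 529.5   81.2 -123.3]
bar 64 [530.6  79.1] [35.6 14.2] 54.6 med [ 532.4   79.1 -115.7]
bar ang -134.84420319605292 h [0.07514047 0.07924287 0.08228107]
nut ang 178.98672102640583 [ 0.5295028   0.08112224 -0.12332816]
side deck h -0.19610552799080605
deck 2315 [531.4  83.5] [150.  180.1] 89.5 med [ 525.5  125.  -196.1]
plate 701 [529.6  82.3] [ 63.9 150.2] 90.0 med [ 520.6  103.5 -154.2]
nut 588 [529.2  83. ] [108.5  50.3] 0.4 med [ 527.7   87.4 -124.1]
bar 86 [529.4  83.9] [37.3 10.4] 46.5 med [ 530.5   85.3 -116.6]
bar ang -134.14064396224563 h [0.07531142 0.07948475 0.08185148]
nut ang 179.3443007217291 [ 0.52827473  0.08617725 -0.12441207]
```

```bash
cat >> h.py <<'E'
C=F@np.array([.5303,.0812,-.1955+.0775])   # crossbar centre, world
def pose():
    o=get_obs(); q=o['tcp_rot']; return np.array(o['position']),Ro.from_quat([q[1],q[2],q[3],q[0]]).as_matrix(),o
def stud(ang): # tool orientation with tool x at angle ang (deg) from up-slope about stud axis, tool z = -n
    a=np.radians(ang); x=ex_*np.cos(a)+ey_*np.sin(a); return np.stack([x,np.cross(-n_,x),-n_],1)
def down(ang):
    a=np.radians(ang); x=np.array([np.cos(a),np.sin(a),0]); z=np.array([0,0,-1.]); return np.stack([x,np.cross(z,x),z],1)
def rel(T,Rt=None):
    p,R,o=pose(); s=R.T@(np.asarray(T)-p)/.25; print('t',round(o['time_s'],2),'pos',p.round(4),'w',round(o['width'],4),'F',o['wrist_force'].round(1))
    print('shift units',s.round(3),'rows>=',np.ceil(np.linalg.norm(s)/.16))
    if Rt is not None:
        r=Ro.from_matrix(R.T@Rt).as_rotvec(degrees=True)/60; print('rot units',r.round(3),'deg',(r*60).round(1),'rows>=',np.ceil(np.linalg.norm(r)*60/7.1))
        print('shift in target axes',(Rt.T@(np.asarray(T)-p)/.25).round(4))
def loc(): # TCP in stud frame mm
    p,R,o=pose(); print('stud frame mm',((p-C)@F*1000).round(1),'angle',np.degrees(np.arctan2(R[:,0]@ey_,R[:,0]@ex_)).round(2),'tilt err',np.degrees(np.arccos(np.clip(-R[:,2]@n_,-1,1))).round(2),'q7',o['joint_positions'].round(2),'w',round(o['width'],4),'F',o['wrist_force'].round(1),'t',round(o['time_s'],2))
E
python3 - <<'E'
from h import *
print(C, C+.1*n_); rel(C+.1*n_,stud(0))
# bar angle refined
for n in('top','side'):
    z=np.load(f'pics/{n}0.npz');p,d=z['p'],z['d'];L=(pts(n,d)-C)@F*1000;hsv=cv2.cvtColor(p,cv2.COLOR_RGB2HSV)
    m=(np.hypot(L[...,0],L[...,1])<25)&(L[...,2]>0)&(L[...,2]<12)
    Q=L[m][:,:2].astype(np.float32); r=cv2.fitLine(Q,cv2.DIST_L1,0,.01,.01).ravel(); print(n,len(Q),np.degrees(np.arctan2(r[1],r[0])),r[2:],cv2.minAreaRect(Q))
E
```

```text
[ 0.52385926 -0.02741106  0.162959  ] [ 0.47493381 -0.01710085  0.24956154]
t 0.1 pos [ 0.2384 -0.6043  0.2305] w 0.0856 F [-0.4  0.2  0.2]
shift units [ 1.742 -1.838 -0.074] rows>= 16.0
rot units [-0.147  0.486  0.544] deg [-8.8 29.2 32.6] rows>= 7.0
shift in target axes [ 0.4205 -2.4933  0.1549]
top 47 43.683598 [13.552118 10.321224] ((0.25440311431884766, -2.050321578979492), (36.4306640625, 10.389780044555664), 41.909759521484375)
side 53 46.731815 [2.163573  3.7430766] ((0.43276023864746094, 1.4606075286865234), (37.29289245605469, 6.6547017097473145), 47.49056625366211)
```

```bash
python3 -m handwheel '[[0.109,-0.115,-0.005,0,0,0,-1],[0.109,-0.115,-0.005,0,0,0,-1],[0.109,-0.115,-0.005,0,0,0,-1],[0.109,-0.115,-0.005,0,0,0,-1],[0.109,-0.115,-0.005,0,0,0,-1],[0.109,-0.115,-0.005,0,0,0,-1],[0.109,-0.115,-0.005,0,0,0,-1],[0.109,-0.115,-0.005,0,0,0,-1],[0.109,-0.115,-0.005,0,0,0,-1],[0.109,-0.115,-0.005,0,0,0,-1],[0.109,-0.115,-0.005,0,0,0,-1],[0.109,-0.115,-0.005,0,0,0,-1],[0.109,-0.115,-0.005,0,0,0,-1],[0.109,-0.115,-0.005,0,0,0,-1],[0.109,-0.115,-0.005,0,0,0,-1],[0.109,-0.115,-0.005,0,0,0,-1]]'
python3 -c "
from h import *
rel(C+.1*n_,stud(0));loc()"
```

```text
time_s: 1.43
position: [0.4754, -0.0148, 0.2514]
tcp_rot: [0.0, 0.982, 0.187, 0.0]
wrist_force: [0.6, -1.3, -0.2]
width: 0.0853
t 1.43 pos [ 0.4754 -0.0148  0.2514] w 0.0853 F [ 0.6 -1.3 -0.2]
shift units [-0.005  0.008  0.007] rows>= 1.0
rot units [-0.146  0.486  0.544] deg [-8.7 29.1 32.6] rows>= 7.0
shift in target axes [-0.0036  0.0093  0.0064]
stud frame mm [  0.9   2.3 101.6] angle 37.31 tilt err 29.99 q7 [ 0.5  -0.01 -0.55  1.82 -0.    1.33 -1.25] w 0.0853 F [ 0.6 -1.3 -0.2] t 1.43
```

```bash
python3 -m handwheel '[[0,0,0,-0.018,0.061,0.068,-1],[0,0,0,-0.018,0.061,0.068,-1],[0,0,0,-0.018,0.061,0.068,-1],[0,0,0,-0.018,0.061,0.068,-1],[0,0,0,-0.018,0.061,0.068,-1],[0,0,0,-0.018,0.061,0.068,-1],[0,0,0,-0.018,0.061,0.068,-1],[0,0,0,-0.018,0.061,0.068,-1],[0,0,0,0,0,0,-1]]'
python3 -c "
from h import *
rel(C+.04*n_,stud(0));loc();save('side','side1');
p=cv2.imread('pics/side1.png');cv2.imwrite('pics/s1.png',cv2.resize(p[60:300,200:420],None,fx=2.5,fy=2.5,interpolation=cv2.INTER_CUBIC))"
```

```text
time_s: 2.18
position: [0.4742, -0.0158, 0.2504]
tcp_rot: [0.025, 0.969, -0.074, 0.235]
wrist_force: [0.2, 0.5, 0.7]
width: 0.0853
t 2.18 pos [ 0.4742 -0.0158  0.2504] w 0.0853 F [0.2 0.5 0.7]
shift units [0.013 0.008 0.244] rows>= 2.0
rot units [-0.011  0.044  0.049] deg [-0.7  2.6  3. ] rows>= 1.0
shift in target axes [0.0018 0.0046 0.2447]
stud frame mm [ -0.5   1.2 101.2] angle 2.98 tilt err 2.71 q7 [ 0.34 -0.38 -0.4   2.19 -0.04  0.84 -1.77] w 0.0853 F [0.2 0.5 0.7] t 2.18
```

View pics/s1.png

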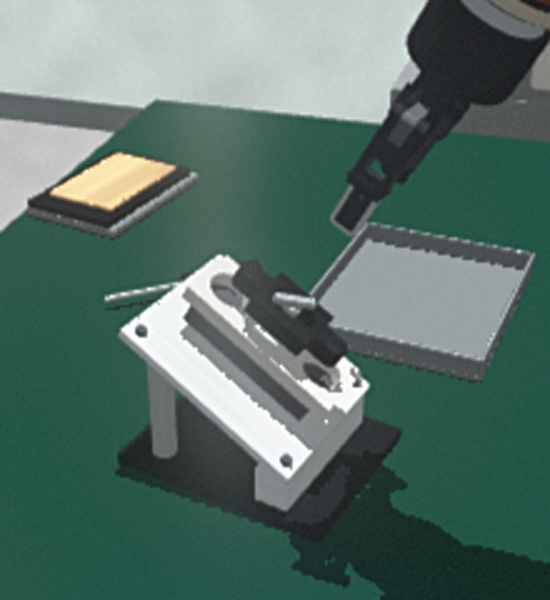

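Gripper (view at (355,220)) stands above the nut, aligned with the stud; joint 2 is at its limit here, so move down the stud before completing the tilt.

```bash
python3 -m handwheel '[[0.006,0.004,0.1,0,0,0,-1],[0.006,0.004,0.1,0,0,0,-1],[0,0,0,-0.006,0.022,0.025,-1],[0,0,0,-0.006,0.022,0.025,-1],[0,0,0,0,0,0,-1]]'
python3 -c "
from h import *
rel(C-.022*n_,stud(0));loc();
p,R,o=pose();print(proj('top',p),proj('side',p))
for n in('side','top'):
  save(n,n+'2')
p=cv2.imread('pics/side2.png');cv2.imwrite('pics/s2.png',cv2.resize(p[110:270,230:390],None,fx=3.7,fy=3.7,interpolation=cv2.INTER_CUBIC))
p=cv2.imread('pics/top2.png');cv2.imwrite('pics/t2.png',cv2.resize(p[150:330,200:380],None,fx=3.3,fy=3.3,interpolation=cv2.INTER_CUBIC))"
```

```text
time_s: 2.65
position: [0.4999, -0.0254, 0.2087]
tcp_rot: [0.028, 0.96, -0.103, 0.258]
wrist_force: [0.0, 0.1, 0.3]
width: 0.0854
t 2.65 pos [ 0.4999 -0.0254  0.2087] w 0.0854 F [0.  0.1 0.3]
shift units [-0.009 -0.013  0.294] rows>= 2.0
rot units [ 0.003 -0.001 -0.005] deg [ 0.2 -0.1 -0.3] rows>= 1.0
shift in target axes [-0.009  -0.0119  0.2942]
stud frame mm [ 2.2 -3.  51.6] angle -0.3 tilt err 0.21 q7 [ 0.39 -0.31 -0.47  2.24  0.02  0.67 -1.89] w 0.0854 F [0.  0.1 0.3] t 2.65
[[283.3201236  243.85932522]] [[330.51035696 161.49342204]]
```

View pics/s2.png

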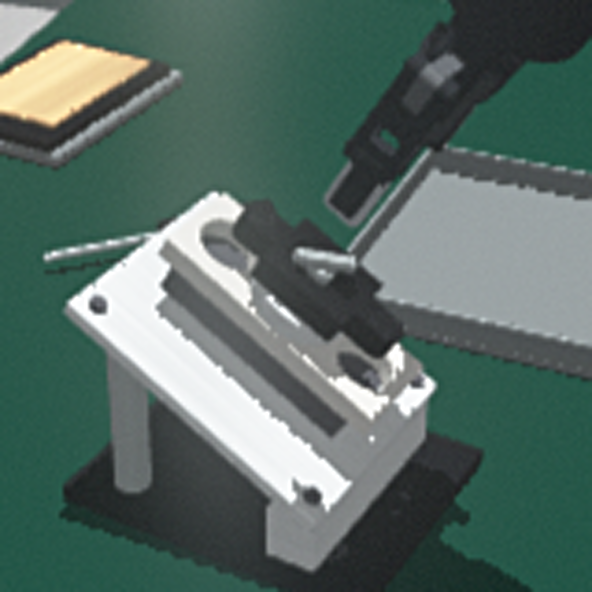

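View pics/t2.png

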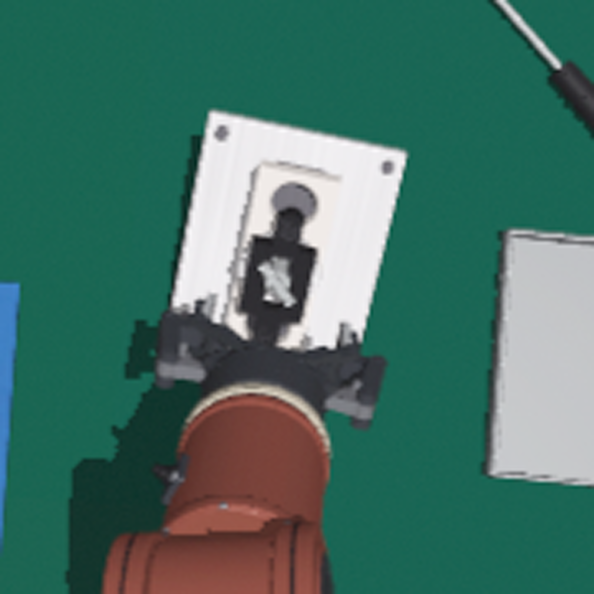

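Run:
```python
from h import *
pp,R,o=pose()
for n in('top','side'):
    z=np.load(f'pics/{n}2.npz');d=z['d'];L=(pts(n,d)-C)@F*1000
    r=(d>0)&(abs(L[...,0])<40)&(abs(L[...,1])<65)
    for lo,hi in((45,58),(58,66),(66,75)):
        Q=L[r&(L[...,2]>lo)&(L[...,2]<hi)]
        for s in(-1,1):
            q=Q[Q[:,1]*s>15]
            if len(q)>3: print(n,lo,s,len(q),q.min(0).round(1),q.max(0).round(1),np.median(q,0).round(1))
    hsv=cv2.cvtColor(z['p'],cv2.COLOR_RGB2HSV)
    m=r&(abs(L[...,2]+6)<4)&(hsv[...,2]<80)&(abs(L[...,0])<26); Q=L[m]; print('hub',n,len(Q),np.percentile(Q[:,1],[2,98]))
    m=r&(L[...,2]>0)&(L[...,2]<10)&(np.hypot(L[...,0],L[...,1])<22); Q=L[m]; print('bar',cv2.minAreaRect(Q[:,:2].astype(np.float32)))
```

```text
top 66 -1 7 [  0.3 -56.5  67.5] [ 13.4 -47.3  74.6] [ 10.1 -49.   72.9]
top 66 1 7 [ 8.3 39.  70.9] [13.9 49.9 74.8] [12.7 43.9 72.7]
hub top 230 [-21.66472082  21.70181896]
bar ((-0.13876056671142578, -1.5717096328735352), (35.79047393798828, 10.550454139709473), 38.730262756347656)
side 58 1 7 [-4.8 44.7 64.3] [10.3 47.8 65.5] [ 4.  46.8 65.1]
side 66 -1 7 [ -7.3 -46.1  66.2] [ -2.4 -44.5  74.1] [ -5.3 -45.3  68.5]
side 66 1 33 [-7.2 44.5 66.1] [14.4 54.  74.8] [ 1.8 48.  71.9]
hub side 318 [-21.86187097  25.68006227]
bar ((0.08034133911132812, 1.4805002212524414), (35.98344421386719, 8.860967636108398), 49.475791931152344)
```

```bash
python3 -m handwheel '[[-0.005,-0.005,0.08,0,0,0,-1],[-0.004,-0.005,0.08,0,0,0,-1],[0,0,0.08,0,0,0,-1],[0,0,0.05,0,0,0,-1],[0,0,0,0,0,0,-1],[0,0,0,0,0,0,-1]]'
python3 -c "
from h import *
loc()
save('side','side3')
p=cv2.imread('pics/side3.png');cv2.imwrite('pics/s3.png',cv2.resize(p[110:270,230:390],None,fx=3.7,fy=3.7,interpolation=cv2.INTER_CUBIC))"
```

```text
time_s: 3.25
position: [0.5344, -0.03, 0.1453]
tcp_rot: [0.027, 0.96, -0.102, 0.258]
wrist_force: [0.4, -0.5, 0.2]
width: 0.0854
stud frame mm [  0.6  -0.3 -20.7] angle -0.24 tilt err 0.14 q7 [ 0.46 -0.13 -0.56  2.26  0.19  0.51 -2.04] w 0.0854 F [ 0.4 -0.5  0.2] t 3.25
```

View pics/s3.png

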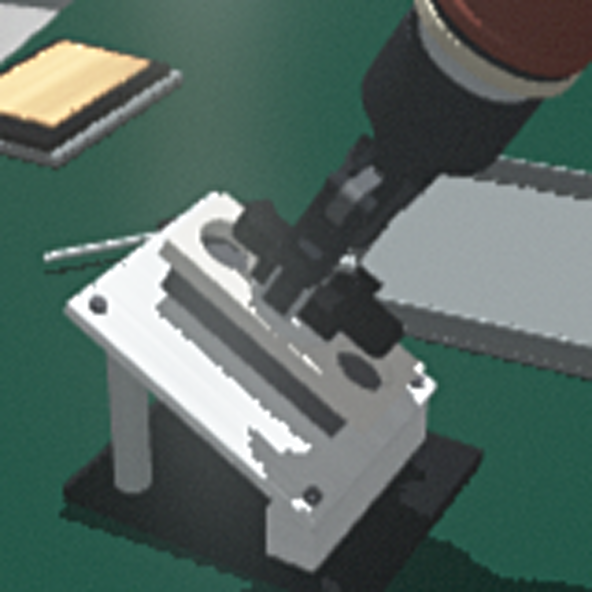

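Fingers straddle the hub (tips near (290,300) in the crop). Close.

```bash
python3 -m handwheel '[[0,0,0,0,0,0,1],[0,0,0,0,0,0,1],[0,0,0,0,0,0,1],[0,0,0,0,0,0,1],[0,0,0,0,0,0,1],[0,0,0,0,0,0,1],[0,0,0,0,0,0,1],[0,0,0,0,0,0,1]]'
python3 -c "
from h import *
loc()
save('side','side4')
p=cv2.imread('pics/side4.png');cv2.imwrite('pics/s4.png',cv2.resize(p[110:270,230:390],None,fx=3.7,fy=3.7,interpolation=cv2.INTER_CUBIC))"
```

```text
time_s: 3.97
position: [0.5345, -0.0294, 0.1464]
tcp_rot: [0.028, 0.96, -0.102, 0.259]
wrist_force: [-11.1, 1.3, 12.8]
width: 0.0469
stud frame mm [  1.1   0.2 -19.7] angle -0.2 tilt err 0.25 q7 [ 0.45 -0.14 -0.56  2.26  0.19  0.51 -2.04] w 0.0469 F [-11.1   1.3  12.8] t 3.97
```

View pics/s4.png

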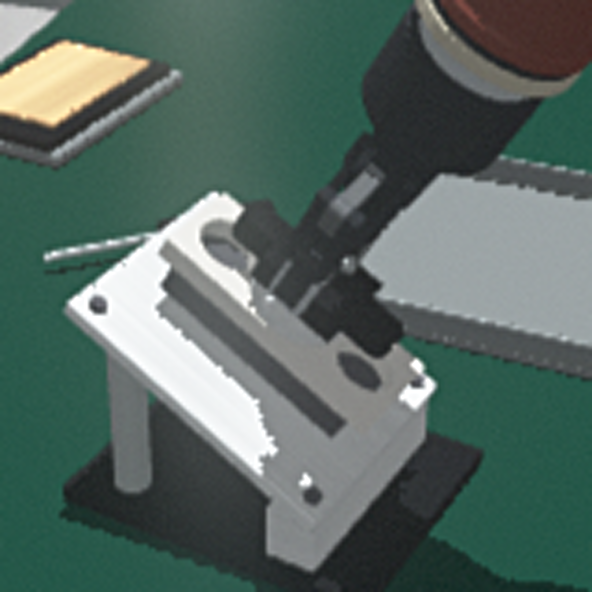

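```bash
python3 -m handwheel '[[0,0,-0.006,0,0,0,1],[0,0,0,0,0,-0.07,1],[0,0,0,0,0,-0.07,1],[0,0,0,0,0,-0.07,1],[0,0,0,0,0,-0.07,1],[0,0,0,0,0,-0.07,1],[0,0,0,0,0,0,1]]'
python3 -c "
from h import *
loc();print(pose()[2]['torque'])"
```

```text
time_s: 4.6
position: [0.5339, -0.0291, 0.147]
tcp_rot: [0.075, 0.963, 0.076, 0.249]
wrist_force: [0.2, 0.2, -0.8]
width: 0.0467
stud frame mm [  0.8   0.5 -18.9] angle 20.99 tilt err 0.2 q7 [ 0.4  -0.14 -0.51  2.26  0.2   0.51 -1.68] w 0.0467 F [ 0.2  0.2 -0.8] t 4.6
[0.1364239  0.42036002 0.00065386]
```

Turning freely, no force. Continue to about 46°.

```bash
python3 -m handwheel '[[0,0,0,0,0,-0.07,1],[0,0,0,0,0,-0.07,1],[0,0,0,0,0,-0.07,1],[0,0,0,0,0,-0.07,1],[0,0,0,0,0,-0.07,1],[0,0,0,0,0,-0.065,1],[0,0,0,0,0,0,1]]'
python3 -c "
from h import *
loc();print(pose()[2]['torque'])
for n in('side','top'):
  save(n,n+'5')
p=cv2.imread('pics/side5.png');cv2.imwrite('pics/s5.png',cv2.resize(p[110:270,230:390],None,fx=3.7,fy=3.7,interpolation=cv2.INTER_CUBIC))
p=cv2.imread('pics/top5.png');cv2.imwrite('pics/t5.png',cv2.resize(p[180:290,230:340],None,fx=5,fy=5,interpolation=cv2.INTER_CUBIC))"
```

```text
time_s: 5.18
position: [0.5339, -0.0289, 0.1468]
tcp_rot: [0.126, 0.924, 0.281, 0.227]
wrist_force: [0.5, 1.4, -0.0]
width: 0.0466
stud frame mm [  0.7   0.6 -19. ] angle 45.74 tilt err 0.18 q7 [ 0.34 -0.14 -0.45  2.26  0.22  0.51 -1.27] w 0.0466 F [ 0.5  1.4 -0. ] t 5.18
[0.35418096 0.35939477 0.15565584]
```

View pics/s5.png

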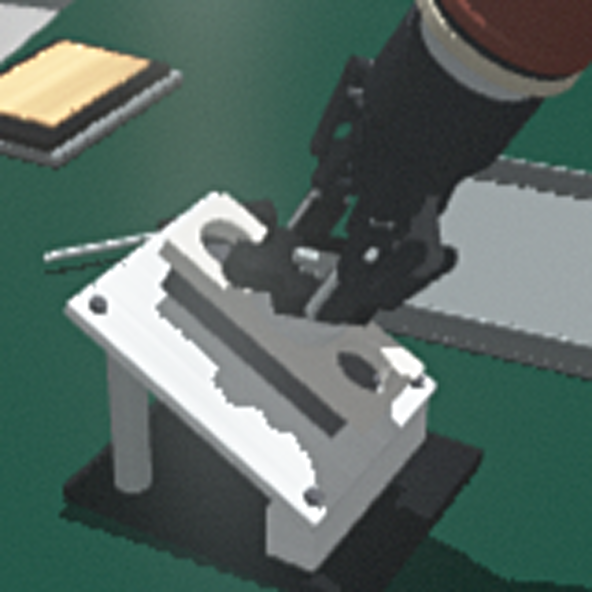

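View pics/t5.png

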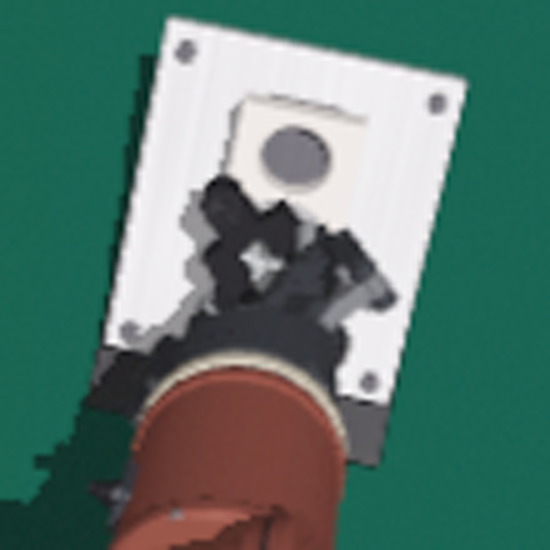

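Nut followed the turn, bar visible between wings ((308,258) side crop). Draw off gently first.

```bash
python3 -m handwheel '[[0,0,-0.016,0,0,0,1],[0,0,-0.016,0,0,0,1],[0,0,-0.016,0,0,0,1]]'
python3 -c "
from h import *
loc()"
```

```text
time_s: 5.53
position: [0.5278, -0.0277, 0.1573]
tcp_rot: [0.126, 0.924, 0.28, 0.228]
wrist_force: [4.5, 2.0, -1.7]
width: 0.0466
stud frame mm [ 0.6  0.6 -6.8] angle 45.58 tilt err 0.16 q7 [ 0.33 -0.17 -0.44  2.26  0.18  0.54 -1.24] w 0.0466 F [ 4.5  2.  -1.7] t 5.53
```

```bash
python3 -m handwheel '[[0,0,-0.035,0,0,0,1],[0,0,-0.045,0,0,0,1],[0,0,-0.045,0,0,0,1],[0,0,-0.045,0,0,0,1],[0,0,0,0,0,0,1]]'
python3 -c "
from h import *
loc()
for n in('side',):
  save(n,n+'6')
p=cv2.imread('pics/side6.png');cv2.imwrite('pics/s6.png',cv2.resize(p[80:270,220:410],None,fx=3.1,fy=3.1,interpolation=cv2.INTER_CUBIC))
z=np.load('pics/top0.npz');p,d=z['p'],z['d'];P=pts('top',d);
m=(d>0)&(abs(P[...,0]-.473)<.13)&(abs(P[...,1]+.333)<.15)
rim=m&(P[...,2]>.017)&(P[...,2]<.04);print('rim',cv2.minAreaRect((P[rim][:,:2]*1000).astype(np.float32)))
z=np.load('pics/side0.npz');p,d=z['p'],z['d'];P=pts('side',d);
m=(d>0)&(abs(P[...,0]-.473)<.13)&(abs(P[...,1]+.333)<.15)
rim=m&(P[...,2]>.017)&(P[...,2]<.04);print('rim',cv2.minAreaRect((P[rim][:,:2]*1000).astype(np.float32)))
fl=m&(P[...,2]>.0)&(P[...,2]<.01);print('floor z',np.median(P[fl],0))
hsv=cv2.cvtColor(p,cv2.COLOR_RGB2HSV);b=(d>0)&(hsv[...,0]>100)&(hsv[...,0]<125)&(hsv[...,1]>120)&(P[...,2]>-.03)&(P[...,2]<.03)&(P[...,0]<.6)&(P[...,1]>.1);print('mat',cv2.minAreaRect((P[b][:,:2]*1000).astype(np.float32)),np.median(P[b][:,2]))
"
```

```text
time_s: 5.95
position: [0.5066, -0.0237, 0.1955]
tcp_rot: [0.127, 0.924, 0.28, 0.228]
wrist_force: [1.8, 0.3, -0.9]
width: 0.0462
stud frame mm [ 1.   0.1 37. ] angle 45.6 tilt err 0.27 q7 [ 0.3  -0.27 -0.41  2.25  0.1   0.64 -1.17] w 0.0462 F [ 1.8  0.3 -0.9] t 5.95
rim ((470.489013671875, -333.2812805175781), (242.3543701171875, 200.19285583496094), 84.1686019897461)
rim ((472.4171142578125, -331.1724853515625), (247.0946502685547, 200.19735717773438), 84.2075424194336)
floor z [ 0.45568435 -0.32739717  0.0042509 ]
mat ((437.7546691894531, 292.02557373046875), (219.2004852294922, 220.5889434814453), 87.44039154052734) 0.004083192091065291
```

View pics/s6.png

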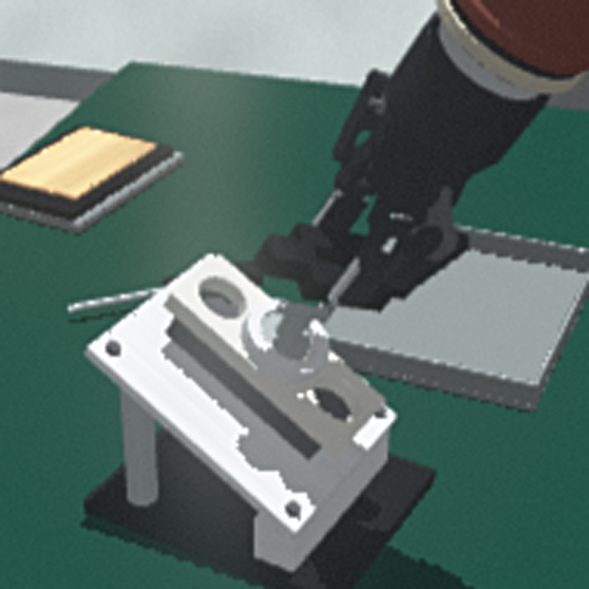

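Spacer is bare at (285,340) in the crop and the nut hangs in the gripper. To the tray.

```bash
cat >> h.py <<'E'
TC=np.array([.4715,-.3323,0]); ty=np.array([.1015,.9948,0]); tx=np.array([.9948,-.1015,0])
MC=np.array([.437,.292,0])
E
python3 -c "
from h import *
rel(TC-.05*ty+[0,0,.18],down(-5.83))"
```

```text
t 6.0 pos [ 0.5069 -0.0238  0.1946] w 0.0464 F [ 0.5 -0.4 -0.9]
shift units [-0.963  1.068  0.123] rows>= 10.0
rot units [ 0.226 -0.461  0.643] deg [ 13.6 -27.7  38.6] rows>= 7.0
shift in target axes [-0.0153  1.4421  0.0586]
```

```bash
python3 -m handwheel '[[-0.096,0.107,0.012,0,0,0,1],[-0.096,0.107,0.012,0,0,0,1],[-0.096,0.107,0.012,0,0,0,1],[-0.096,0.107,0.012,0,0,0,1],[-0.096,0.107,0.012,0,0,0,1],[-0.096,0.107,0.012,0,0,0,1],[-0.096,0.107,0.012,0,0,0,1],[-0.096,0.107,0.012,0,0,0,1],[-0.096,0.107,0.012,0,0,0,1],[-0.096,0.107,0.012,0,0,0,1],[0,0,0,0.028,-0.058,0.08,1],[0,0,0,0.028,-0.058,0.08,1],[0,0,0,0.028,-0.058,0.08,1],[0,0,0,0.028,-0.058,0.08,1],[0,0,0,0.028,-0.058,0.08,1],[0,0,0,0.028,-0.058,0.08,1],[0,0,0,0.028,-0.058,0.08,1],[0,0,0,0.028,-0.058,0.08,1],[0,0,0,0,0,0,1]]'
python3 -c "
from h import *
rel(TC-.05*ty+[0,0,.03],down(-5.83))
for n in('side','top'):
  save(n,n+'7')
p=cv2.imread('pics/side7.png');cv2.imwrite('pics/s7.png',cv2.resize(p[40:230,290:480],None,fx=3.1,fy=3.1,interpolation=cv2.INTER_CUBIC))
p=cv2.imread('pics/top7.png');cv2.imwrite('pics/t7.png',cv2.resize(p[190:340,320:470],None,fx=3.9,fy=3.9,interpolation=cv2.INTER_CUBIC))"
```

```text
time_s: 7.58
position: [0.4686, -0.3813, 0.1784]
tcp_rot: [0.003, 0.999, -0.044, -0.0]
wrist_force: [-1.1, 1.6, -1.0]
width: 0.0463
t 7.58 pos [ 0.4686 -0.3813  0.1784] w 0.0463 F [-1.1  1.6 -1. ]
shift units [-0.008 -0.     0.593] rows>= 4.0
rot units [0.006 0.    0.013] deg [0.3 0.  0.8] rows>= 1.0
shift in target axes [-0.0086  0.0037  0.5934]
```

View pics/s7.png

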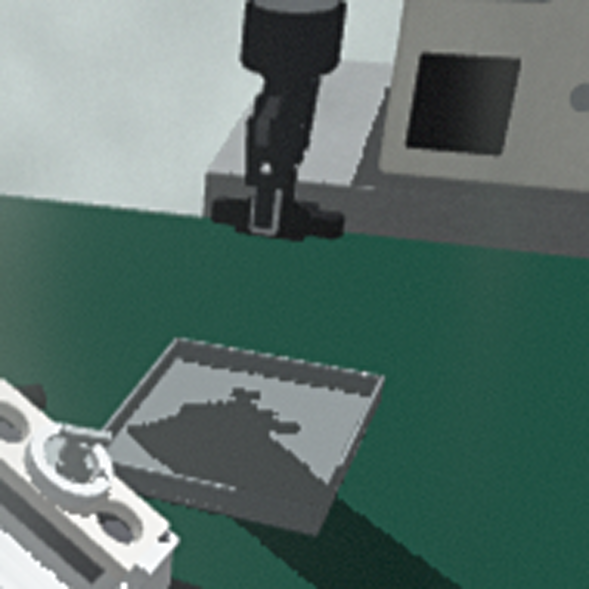

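View pics/t7.png

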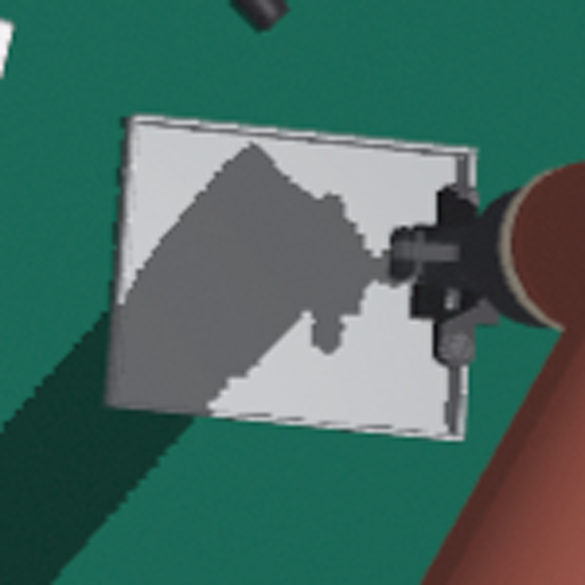

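Nut is held level above the tray (side crop (278,218); top (445,255)).

```bash
python3 -m handwheel '[[-0.004,0,0.14,0.003,0,0.006,1],[-0.004,0,0.14,0.003,0,0.006,1],[0,0,0.14,0,0,0,1],[0,0,0.14,0,0,0,1],[0,0,0.04,0,0,0,1],[0,0,0.02,0,0,0,1],[0,0,0.02,0,0,0,1],[0,0,0,0,0,0,1]]'
python3 -c "
from h import *
rel(TC-.05*ty+[0,0,.006],down(-5.83))
P0=pts('side',save('side','side8')[1])
P=P0.reshape(-1,3);m=(np.hypot(P[:,0]-.466,P[:,1]+.382)<.06)&(P[:,2]>.008);print(np.percentile(P[m][:,2],[0,2,5,50]))
p=cv2.imread('pics/side8.png');cv2.imwrite('pics/s8.png',cv2.resize(p[100:230,320:450],None,fx=4.5,fy=4.5,interpolation=cv2.INTER_CUBIC))"
```

```text
time_s: 8.35
position: [0.4667, -0.3824, 0.0213]
tcp_rot: [0.001, 0.999, -0.049, 0.003]
wrist_force: [0.5, 0.4, -0.3]
width: 0.0466
t 8.35 pos [ 0.4667 -0.3824  0.0213] w 0.0466 F [ 0.5  0.4 -0.3]
shift units [-0.002 -0.002  0.061] rows>= 1.0
rot units [ 0.001 -0.007  0.004] deg [ 0.1 -0.4  0.2] rows>= 1.0
shift in target axes [-0.0011 -0.0014  0.0611]
[0.01897697 0.02747341 0.03499143 0.26905048]
```

View pics/s8.png

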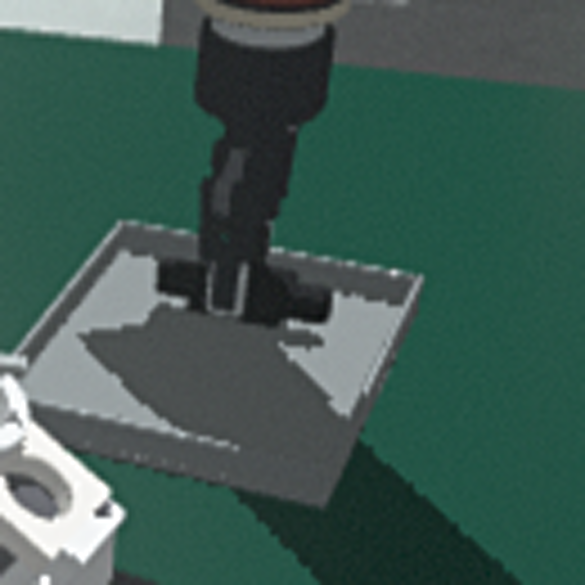

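```bash
python3 -m handwheel '[[0,0,0.03,0,0,0,1],[0,0,0.016,0,0,0,1],[0,0,0.006,0,0,0,1],[0,0,0,0,0,0,1]]'
python3 -m handwheel '[[0,0,0.006,0,0,0,1],[0,0,0,0,0,0,1]]'
```

```text
time_s: 8.73
position: [0.4662, -0.3817, 0.0069]
tcp_rot: [0.0, 0.999, -0.049, 0.002]
wrist_force: [-0.4, 0.1, -2.0]
width: 0.0463
time_s: 8.9
position: [0.4665, -0.382, 0.0061]
tcp_rot: [0.0, 0.999, -0.049, 0.003]
wrist_force: [-1.7, 1.6, 3.7]
width: 0.0463
```

```bash
python3 -m handwheel '[[0,0,0.004,0,0,0,1],[0,0,0,0,0,0,1],[0,0,0,0,0,0,1]]'
```

```text
time_s: 9.15
position: [0.4665, -0.382, 0.0061]
tcp_rot: [0.0, 0.999, -0.049, 0.003]
wrist_force: [-5.1, 4.2, 13.1]
width: 0.0465
```

Contact (13 N). Release and rise.

```bash
python3 -m handwheel '[[0,0,0,0,0,0,-0.6],[0,0,0,0,0,0,-0.6],[0,0,0,0,0,0,-0.6],[0,0,0,0,0,0,-0.6],[0,0,-0.03,0,0,0,-0.6],[0,0,-0.08,0,0,0,-0.6],[0,0,-0.14,0,0,0,-1],[0,0,-0.14,0,0,0,-1],[0,0,-0.14,0,0,0,-1],[0,0,-0.14,0,0,0,-1],[0,0,-0.1,0,0,0,-1],[0,0,0,0,0,0,-1]]'
python3 -c "
from h import *
rel(C+.045*n_,stud(0))
save('side','side9');save('top','top9')
p=cv2.imread('pics/side9.png');cv2.imwrite('pics/s9.png',cv2.resize(p[100:230,280:450],None,fx=4,fy=4,interpolation=cv2.INTER_CUBIC))"
```

```text
time_s: 10.15
position: [0.4673, -0.3836, 0.2039]
tcp_rot: [0.003, 0.999, -0.049, 0.007]
wrist_force: [1.4, -0.7, -0.2]
width: 0.0856
t 10.15 pos [ 0.4673 -0.3836  0.2039] w 0.0856 F [ 1.4 -0.7 -0.2]
shift units [-4.00e-03 -1.45e+00  1.00e-03] rows>= 10.0
rot units [-0.024  0.487  0.103] deg [-1.4 29.2  6.2] rows>= 5.0
shift in target axes [-0.1445 -1.4408 -0.0743]
```

View pics/s9.png

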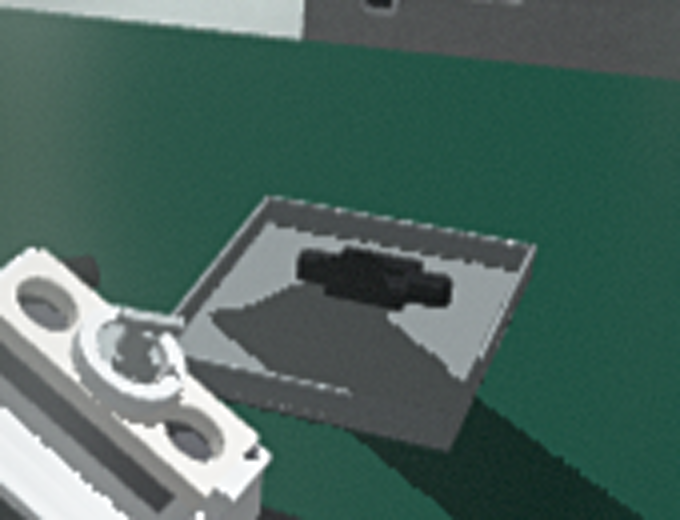

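Nut lies flat in the tray at (375,278). Locate the spacer now.

Run:
```python
from h import *
for n in('side','top'):
    z=np.load(f'pics/{n}9.npz');d=z['d'];L=(pts(n,d)-C)@F*1000
    m=(d>0)&(np.hypot(L[...,0],L[...,1])<40)
    for lo,hi in((-24.5,-19),(-38,-33)):
        Q=L[m&(L[...,2]>lo)&(L[...,2]<hi)]
        print(n,lo,len(Q),np.median(Q,0).round(1),[np.round(x,1) for x in cv2.minEnclosingCircle(Q[:,:2].astype(np.float32))],cv2.minAreaRect(Q[:,:2].astype(np.float32)))
```

```text
side -24.5 302 [ -5.    9.2 -22.5] [array([-0.4,  2.6]), np.float64(30.5)] ((-1.4074993133544922, 4.410152435302734), (57.76008605957031, 56.93436813354492), 17.267295837402344)
side -38 197 [-10.6  18.6 -36.1] [array([-0.1,  0. ]), np.float64(39.9)] ((-1.302093505859375, 2.9274845123291016), (75.36663818359375, 60.63419723510742), 4.635542392730713)
top -24.5 267 [  3.5  -2.2 -21.6] [array([-1. , -1.6]), np.float64(29.9)] ((-0.3377838134765625, -1.5789794921875), (58.142208099365234, 55.863285064697266), 10.850159645080566)
top -38 140 [ 23.4   7.2 -35.2] [array([ 0.2, -0.2]), np.float64(39.9)] ((-0.3437042236328125, -1.3299999237060547), (59.443519592285156, 72.60359191894531), 89.2515640258789)
```

```bash
python3 -m handwheel '[[0,-0.145,-0.01,0,0,0,-1],[0,-0.145,-0.01,0,0,0,-1],[0,-0.145,0,0,0,0,-1],[0,-0.145,0,0,0,0,-1],[0,-0.145,0,0,0,0,-1],[0,-0.145,0,0,0,0,-1],[0,-0.145,0,0,0,0,-1],[0,-0.145,0,0,0,0,-1],[0,-0.145,0,0,0,0,-1],[0,-0.145,0,0,0,0,-1],[0,0,0,-0.004,0.081,0.017,-1],[0,0,0,-0.004,0.081,0.017,-1],[0,0,0,-0.004,0.081,0.017,-1],[0,0,0,-0.004,0.081,0.017,-1],[0,0,0,-0.004,0.081,0.017,-1],[0,0,0,-0.004,0.081,0.017,-1],[0,0,0,0,0,0,-1]]'
python3 -c "
from h import *
rel(C-.036*n_-.0007*ex_,stud(0));loc()"
```

```text
time_s: 11.67
position: [0.4973, -0.0207, 0.1985]
tcp_rot: [0.026, 0.962, -0.1, 0.253]
wrist_force: [-0.5, -0.5, -0.7]
width: 0.0853
t 11.67 pos [ 0.4973 -0.0207  0.1985] w 0.0853 F [-0.5 -0.5 -0.7]
shift units [0.024 0.005 0.322] rows>= 3.0
rot units [-0.001  0.01   0.001] deg [-0.1  0.6  0.1] rows>= 1.0
shift in target axes [0.0209 0.0042 0.3219]
stud frame mm [-5.9  1.1 44.5] angle 0.05 tilt err 0.59 q7 [-0.16 -0.3  -0.02  2.27  0.28  0.7  -2.13] w 0.0853 F [-0.5 -0.5 -0.7] t 11.67
```

```bash
python3 -m handwheel '[[0.01,0.002,0.08,0,0.01,0,-1],[0.01,0.002,0.08,0,0,0,-1],[0.002,0,0.08,0,0,0,-1],[0,0,0.06,0,0,0,-1],[0,0,0.022,0,0,0,-1],[0,0,0,0,0,0,-1]]'
python3 -c "
from h import *
loc()
save('side','side10')
p=cv2.imread('pics/side10.png');cv2.imwrite('pics/s10.png',cv2.resize(p[110:270,230:390],None,fx=3.7,fy=3.7,interpolation=cv2.INTER_CUBIC))"
```

```text
time_s: 12.17
position: [0.544, -0.0315, 0.1328]
tcp_rot: [0.026, 0.961, -0.1, 0.256]
wrist_force: [-0.4, -0.3, 0.9]
width: 0.0855
stud frame mm [  2.7   0.2 -36.4] angle 0.01 tilt err 0.22 q7 [-0.13 -0.1  -0.01  2.27  0.35  0.5  -2.18] w 0.0855 F [-0.4 -0.3  0.9] t 12.17
```

View pics/s10.png

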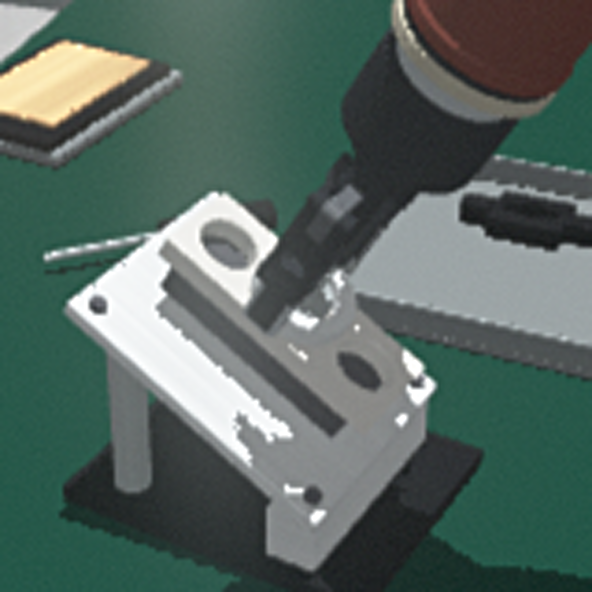

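```bash
python3 -m handwheel '[[-0.013,0,0,0,0,0,-1],[0,0,0,0,0,0,1],[0,0,0,0,0,0,1],[0,0,0,0,0,0,1],[0,0,0,0,0,0,1],[0,0,0,0,0,0,1],[0,0,0,0,0,0,1]]'
python3 -c "
from h import *
loc()
n='side';p,d=save('side','side11')
L=(pts(n,d)-C)@F*1000
hsv=cv2.cvtColor(p,cv2.COLOR_RGB2HSV)
m=(d>0)&(abs(L[...,0])<9)&(L[...,1]>30)&(L[...,1]<60)&(L[...,2]<0)&(L[...,2]>-60)&(hsv[...,2]<110);print(np.percentile(L[m],[0,2,5,20],axis=0).round(1))
p=cv2.imread('pics/side11.png');cv2.imwrite('pics/s11.png',cv2.resize(p[150:250,250:350],None,fx=6,fy=6,interpolation=cv2.INTER_CUBIC))"
```

```text
time_s: 12.8
position: [0.5415, -0.0302, 0.1348]
tcp_rot: [0.026, 0.96, -0.1, 0.259]
wrist_force: [-18.8, 1.6, 18.0]
width: 0.0577
stud frame mm [  1.4   0.9 -33.4] angle -0.02 tilt err 0.19 q7 [-0.13 -0.12 -0.01  2.28  0.35  0.5  -2.19] w 0.0577 F [-18.8   1.6  18. ] t 12.8
[[ -8.5  33.4 -22.3]
 [ -4.9  35.6 -21.8]
 [ -4.5  37.2 -21.4]
 [ -3.   41.1 -17.3]]
```

View pics/s11.png

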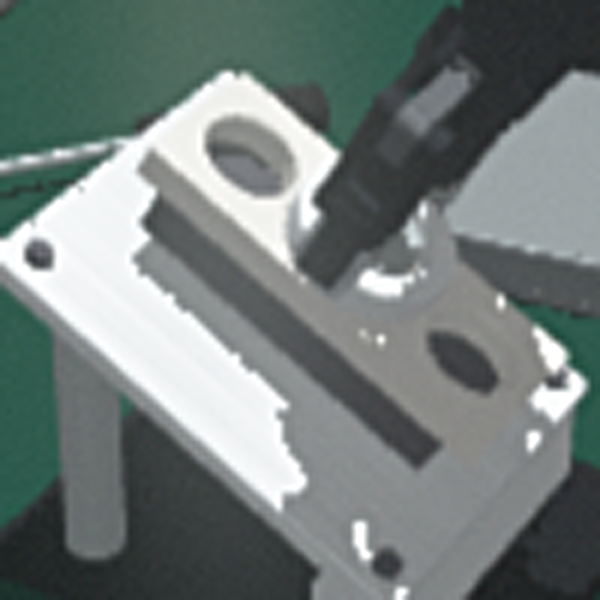

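```bash
python3 -m handwheel '[[0,0,-0.012,0,0,0,1],[0,0,-0.02,0,0,0,1],[0,0,-0.02,0,0,0,1],[0,0,0,0,0,0,1]]'
python3 -c "
from h import *
loc()
p,d=save('side','side12')
p=cv2.imread('pics/side12.png');cv2.imwrite('pics/s12.png',cv2.resize(p[130:250,250:370],None,fx=5,fy=5,interpolation=cv2.INTER_CUBIC))"
```

```text
time_s: 13.18
position: [0.5354, -0.0288, 0.1456]
tcp_rot: [0.025, 0.96, -0.1, 0.259]
wrist_force: [0.0, -0.7, -0.6]
width: 0.0569
stud frame mm [  1.4   1.  -20.8] angle -0.03 tilt err 0.22 q7 [-0.13 -0.15 -0.01  2.28  0.34  0.53 -2.18] w 0.0569 F [ 0.  -0.7 -0.6] t 13.18
```

View pics/s12.png

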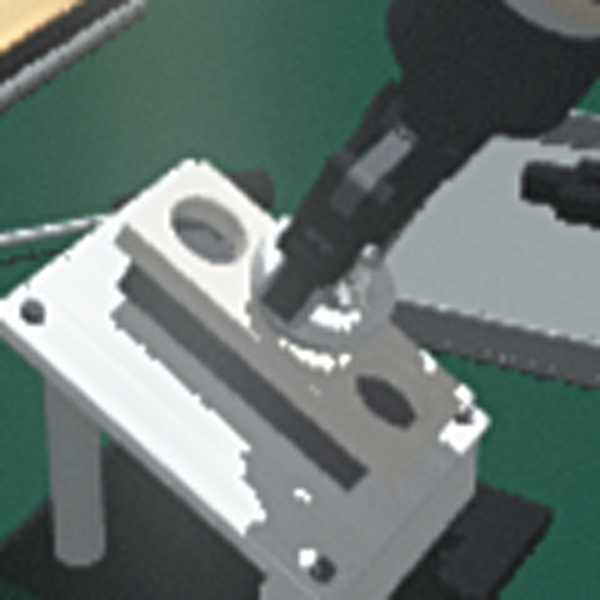

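Ring is coming up with the gripper ((320,310)), plate stays seated. Lift on.

```bash
python3 -m handwheel '[[0,0,-0.05,0,0,0,1],[0,0,-0.05,0,0,0,1],[0,0,-0.05,0,0,0,1],[0,0,-0.05,0,0,0,1],[0,0,0,0,0,0,1]]'
python3 -c "
from h import *
loc();rel(TC+.055*ty+[0,0,.18],down(-5.83))
rel(TC+.055*ty+[0,0,.18],down(84.17))
p,d=save('side','side13')
p=cv2.imread('pics/side13.png');cv2.imwrite('pics/s13.png',cv2.resize(p[100:250,240:390],None,fx=4,fy=4,interpolation=cv2.INTER_CUBIC))"
```

```text
time_s: 13.65
position: [0.5111, -0.0236, 0.1896]
tcp_rot: [0.025, 0.96, -0.1, 0.259]
wrist_force: [0.5, 0.6, -2.1]
width: 0.0566
stud frame mm [ 1.8  1.1 29.7] angle -0.02 tilt err 0.29 q7 [-0.15 -0.26 -0.02  2.27  0.29  0.65 -2.14] w 0.0566 F [ 0.5  0.6 -2.1] t 13.65
t 13.65 pos [ 0.5111 -0.0236  0.1896] w 0.0566 F [ 0.5  0.6 -2.1]
shift units [0.047 1.022 0.068] rows>= 7.0
rot units [ 0.023 -0.503 -0.098] deg [  1.4 -30.2  -5.9] rows>= 5.0
shift in target axes [-0.032   1.0245  0.0384]
t 13.65 pos [ 0.5111 -0.0236  0.1896] w 0.0566 F [ 0.5  0.6 -2.1]
shift units [0.047 1.022 0.068] rows>= 7.0
rot units [ 0.418 -0.381 -1.56 ] deg [ 25.1 -22.9 -93.6] rows>= 15.0
shift in target axes [-1.0245 -0.032   0.0384]
```

View pics/s13.png

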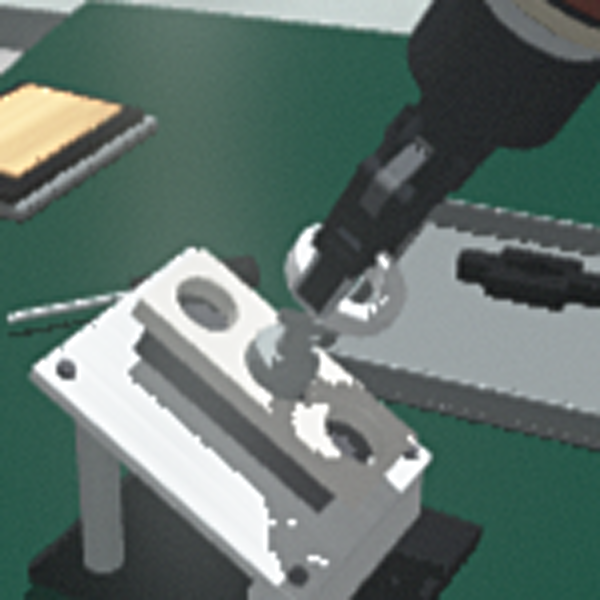

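```bash
python3 -m handwheel '[[0.005,0.13,0,0,0,0,1],[0.006,0.13,0.009,0,0,0,1],[0.006,0.13,0.01,0,0,0,1],[0.006,0.13,0.01,0,0,0,1],[0.006,0.13,0.01,0,0,0,1],[0.006,0.13,0.01,0,0,0,1],[0.006,0.13,0.01,0,0,0,1],[0.006,0.13,0.01,0,0,0,1],[0,0,0,0.004,-0.084,-0.016,1],[0,0,0,0.004,-0.084,-0.016,1],[0,0,0,0.004,-0.084,-0.016,1],[0,0,0,0.004,-0.084,-0.016,1],[0,0,0,0.004,-0.084,-0.016,1],[0,0,0,0.004,-0.084,-0.016,1],[0,0,0,0,0,0,1]]'
python3 -c "
from h import *
rel(TC+.05*ty+[0,0,.02],down(-5.83))"
```

```text
time_s: 14.95
position: [0.4783, -0.2814, 0.1758]
tcp_rot: [0.001, 0.999, -0.05, -0.006]
wrist_force: [-0.3, 0.2, -1.7]
width: 0.0572
t 14.95 pos [ 0.4783 -0.2814  0.1758] w 0.0572 F [-0.3  0.2 -1.7]
shift units [0.001 0.004 0.623] rows>= 4.0
rot units [0.002 0.011 0.002] deg [0.1 0.7 0.1] rows>= 1.0
shift in target axes [-0.0063  0.0052  0.623 ]
```

```bash
python3 -m handwheel '[[0,0.002,0.14,0,0.011,0,1],[0,0.002,0.14,0,0,0,1],[0,0,0.14,0,0,0,1],[0,0,0.12,0,0,0,1],[0,0,0.06,0,0,0,1],[0,0,0.02,0,0,0,1],[0,0,0,0,0,0,1]]'
python3 -c "
from h import *
rel(TC+.05*ty+[0,0,.007],down(-5.83))
p,d=save('side','side14')
p=cv2.imread('pics/side14.png');cv2.imwrite('pics/s14.png',cv2.resize(p[110:230,310:430],None,fx=5,fy=5,interpolation=cv2.INTER_CUBIC))"
```

```text
time_s: 15.53
position: [0.4754, -0.2833, 0.0218]
tcp_rot: [-0.0, 0.999, -0.053, 0.003]
wrist_force: [-0.8, -0.2, -1.8]
width: 0.0567
t 15.53 pos [ 0.4754 -0.2833  0.0218] w 0.0567 F [-0.8 -0.2 -1.8]
shift units [ 0.004 -0.003  0.059] rows>= 1.0
rot units [-0.    -0.006 -0.003] deg [-0.  -0.4 -0.2] rows>= 1.0
shift in target axes [ 0.0045 -0.0035  0.059 ]
```

View pics/s14.png

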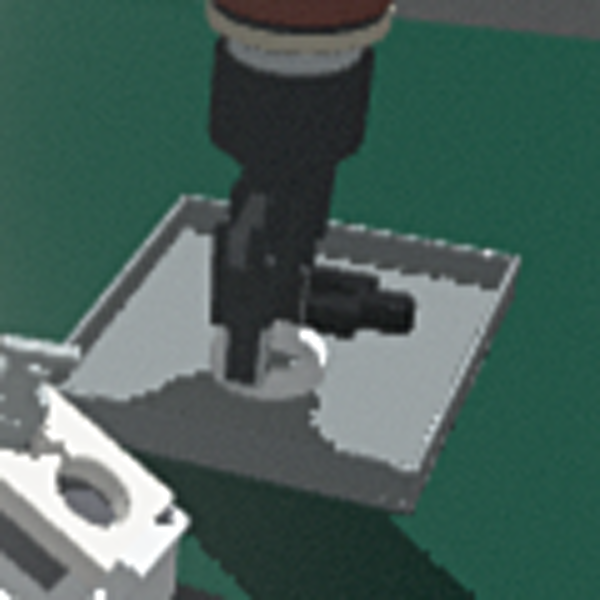

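```bash
python3 -m handwheel '[[0,0,0.02,0,0,0,1],[0,0,0.016,0,0,0,1],[0,0,0.006,0,0,0,1],[0,0,0,0,0,0,1]]'
python3 -m handwheel '[[0,0,0.006,0,0,0,1],[0,0,0.004,0,0,0,1],[0,0,0,0,0,0,1]]'
```

```text
time_s: 15.92
position: [0.477, -0.2832, 0.0128]
tcp_rot: [-0.0, 0.999, -0.052, 0.004]
wrist_force: [-0.9, 0.0, -1.4]
width: 0.0568
time_s: 16.17
position: [0.4769, -0.2831, 0.0101]
tcp_rot: [-0.0, 0.999, -0.052, 0.004]
wrist_force: [0.2, -0.4, -2.4]
width: 0.0571
```

```bash
python3 -m handwheel '[[0,0,0.006,0,0,0,1],[0,0,0.004,0,0,0,1],[0,0,0,0,0,0,1]]'
python3 -m handwheel '[[0,0,0.004,0,0,0,1],[0,0,0.002,0,0,0,1],[0,0,0,0,0,0,1]]'
```

```text
time_s: 16.42
position: [0.4768, -0.2831, 0.0074]
tcp_rot: [-0.0, 0.999, -0.052, 0.004]
wrist_force: [0.3, -0.4, -1.3]
width: 0.0568
time_s: 16.67
position: [0.477, -0.2833, 0.0067]
tcp_rot: [-0.001, 0.999, -0.052, 0.004]
wrist_force: [-2.8, 1.5, 7.6]
width: 0.0572
```

Contact. Press very slightly, release, rise.

```bash
python3 -m handwheel '[[0,0,0.002,0,0,0,1],[0,0,0,0,0,0,-1],[0,0,0,0,0,0,-1],[0,0,0,0,0,0,-1],[0,0,0,0,0,0,-1],[0,0,-0.03,0,0,0,-1],[0,0,-0.08,0,0,0,-1],[0,0,-0.14,0,0,0,-1],[0,0,-0.14,0,0,0,-1],[0,0,-0.14,0,0,0,-1],[0,0,-0.14,0,0,0,-1],[0,0,-0.11,0,0,0,-1],[0,0,0,0,0,0,-1]]'
python3 - <<'E'
from h import *
rel(C+.045*n_,stud(0))
p,d=save('side','side15');save('top','top15')
p=cv2.imread('pics/side15.png');cv2.imwrite('pics/s15.png',cv2.resize(p[120:290,230:430],None,fx=4,fy=3.5,interpolation=cv2.INTER_CUBIC))
for n in('side','top'):
    d=np.load(f'pics/{n}15.npz')['d'];L=(pts(n,d)-C)@F*1000
    m=(d>0)&(abs(L[...,0])<90)&(abs(L[...,1])<50)&(abs(L[...,2]+35.5)<4);Q=L[m]
    print(n,len(Q),np.median(Q,0),cv2.minAreaRect(Q[:,:2].astype(np.float32)))
E
```

```text
time_s: 17.75
position: [0.4775, -0.285, 0.2068]
tcp_rot: [0.001, 0.999, -0.052, 0.008]
wrist_force: [1.6, -0.9, 0.4]
width: 0.0857
t 17.75 pos [ 0.4775 -0.285   0.2068] w 0.0857 F [ 1.6 -0.9  0.4]
shift units [-0.013 -1.054  0.019] rows>= 7.0
rot units [-0.026  0.484  0.096] deg [-1.6 29.   5.7] rows>= 5.0
shift in target axes [-0.1145 -1.0467 -0.0434]
side 1036 [ -7.93805861  11.6967379  -36.07641968] ((-0.6969757080078125, 1.464273452758789), (62.779293060302734, 150.28933715820312), 89.40574645996094)
top 874 [ 10.45959246  -0.36070931 -35.06941104] ((-1.31866455078125, -1.763132095336914), (60.0424690246582, 151.91859436035156), 89.80109405517578)
```

View pics/s15.png

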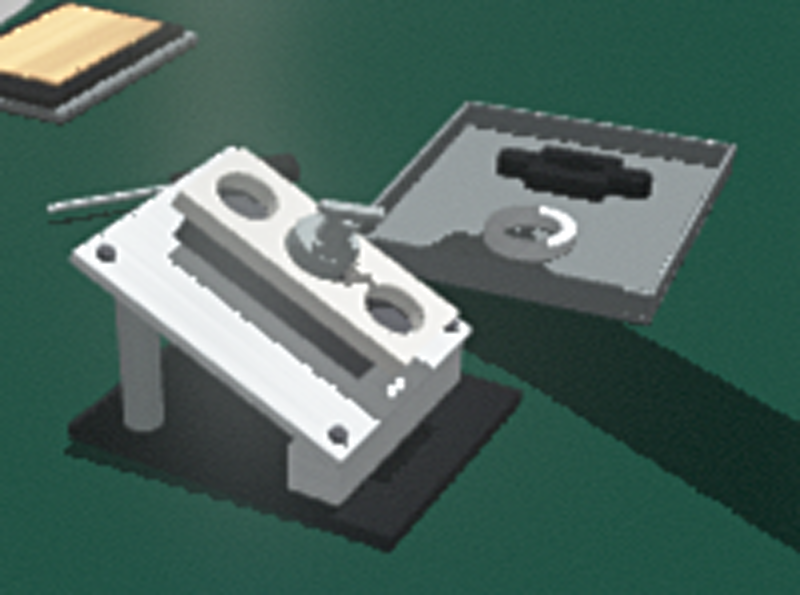

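Both parts lie flat side by side in the tray (nut (575,172), ring (530,233)); plate still seated. Back to the stud for the plate.

```bash
python3 -m handwheel '[[-0.001,-0.132,-0.01,0,0,0,-1],[-0.001,-0.132,-0.01,0,0,0,-1],[-0.001,-0.132,0,0,0,0,-1],[-0.001,-0.132,0,0,0,0,-1],[-0.001,-0.132,0.005,0,0,0,-1],[-0.001,-0.132,0.005,0,0,0,-1],[-0.001,-0.132,0,0,0,0,-1],[-0.001,-0.132,0,0,0,0,-1],[0,0,0,-0.004,0.081,0.016,-1],[0,0,0,-0.004,0.081,0.016,-1],[0,0,0,-0.004,0.081,0.016,-1],[0,0,0,-0.004,0.081,0.016,-1],[0,0,0,-0.004,0.081,0.016,-1],[0,0,0,-0.004,0.081,0.016,-1],[0,0,0,0,0,0,-1]]'
python3 -c "
from h import *
rel(C-.05*n_-.001*ex_,stud(0));loc()"
```

```text
time_s: 19.1
position: [0.4973, -0.0202, 0.1998]
tcp_rot: [0.026, 0.962, -0.099, 0.254]
wrist_force: [-0.6, -0.3, -1.1]
width: 0.0854
t 19.1 pos [ 0.4973 -0.0202  0.1998] w 0.0854 F [-0.6 -0.3 -1.1]
shift units [0.02  0.007 0.382] rows>= 3.0
rot units [-0.002  0.007  0.001] deg [-0.1  0.4  0.1] rows>= 1.0
shift in target axes [0.0174 0.0063 0.3826]
stud frame mm [-5.4  1.6 45.6] angle 0.07 tilt err 0.41 q7 [-0.52 -0.34  0.27  2.29  0.45  0.76 -2.28] w 0.0854 F [-0.6 -0.3 -1.1] t 19.1
```

```bash
python3 -m handwheel '[[0.005,0.003,0.08,0,0.007,0,-1],[0.005,0.003,0.08,0,0,0,-1],[0,0,0.08,0,0,0,-1],[0,0,0.08,0,0,0,-1],[0,0,0.04,0,0,0,-1],[0,0,0.02,0,0,0,-1],[0,0,0,0,0,0,-1]]'
python3 -c "
from h import *
loc()"
```

```text
time_s: 19.68
position: [0.5487, -0.0326, 0.1206]
tcp_rot: [0.027, 0.961, -0.1, 0.256]
wrist_force: [0.2, 0.6, 0.0]
width: 0.0855
stud frame mm [  0.9   0.  -49.4] angle 0.01 tilt err 0.14 q7 [-0.51 -0.1   0.37  2.29  0.45  0.49 -2.27] w 0.0855 F [0.2 0.6 0. ] t 19.68
```

```bash
python3 -m handwheel '[[-0.008,0,0.004,0,0,0,-1],[0,0,0,0,0,0,1],[0,0,0,0,0,0,1],[0,0,0,0,0,0,1],[0,0,0,0,0,0,1],[0,0,0,0,0,0,1],[0,0,0,0,0,0,1]]'
python3 -c "
from h import *
loc()
p,d=save('side','side16')
p=cv2.imread('pics/side16.png');cv2.imwrite('pics/s16.png',cv2.resize(p[130:250,250:370],None,fx=5,fy=5,interpolation=cv2.INTER_CUBIC))"
```

```text
time_s: 20.27
position: [0.5477, -0.0316, 0.1214]
tcp_rot: [0.025, 0.961, -0.1, 0.258]
wrist_force: [-10.5, 1.0, 10.9]
width: 0.0582
stud frame mm [  0.2   0.8 -48.1] angle -0.06 tilt err 0.22 q7 [-0.51 -0.11  0.36  2.3   0.46  0.48 -2.27] w 0.0582 F [-10.5   1.   10.9] t 20.27
```

View pics/s16.png

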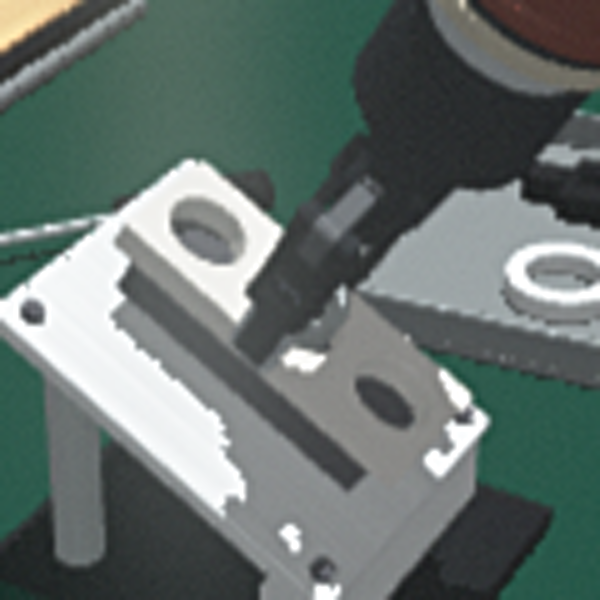

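Gripped across the plate's edge (tip at (260,358)). Lift along the stud.

```bash
python3 -m handwheel '[[0,0,-0.01,0,0,0,1],[0,0,-0.02,0,0,0,1],[0,0,-0.03,0,0,0,1],[0,0,0,0,0,0,1]]'
python3 -c "
from h import *
loc()
p,d=save('side','side17')
p=cv2.imread('pics/side17.png');cv2.imwrite('pics/s17.png',cv2.resize(p[130:250,250:370],None,fx=5,fy=5,interpolation=cv2.INTER_CUBIC))"
```

```text
time_s: 20.65
position: [0.5404, -0.0299, 0.1346]
tcp_rot: [0.025, 0.96, -0.1, 0.259]
wrist_force: [0.6, -0.2, -2.3]
width: 0.0576
stud frame mm [  0.3   0.9 -32.9] angle -0.05 tilt err 0.24 q7 [-0.51 -0.15  0.35  2.3   0.46  0.53 -2.28] w 0.0576 F [ 0.6 -0.2 -2.3] t 20.65
```

View pics/s17.png

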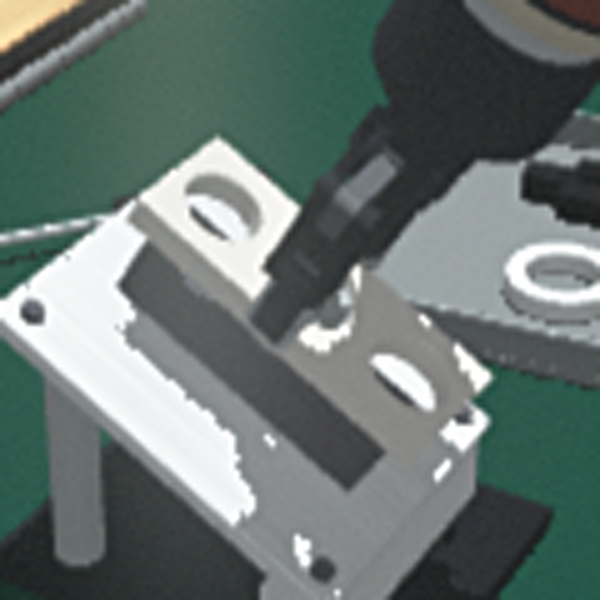

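```bash
python3 -m handwheel '[[0,0,-0.05,0,0,0,1],[0,0,-0.05,0,0,0,1],[0,0,-0.05,0,0,0,1],[0,0,-0.05,0,0,0,1],[0,0,-0.05,0,0,0,1],[0,0,0,0,0,0,1]]'
python3 -c "
from h import *
loc();rel(MC+[-.0,-.1,.2],down(87.3))
p,d=save('side','side18')
p=cv2.imread('pics/side18.png');cv2.imwrite('pics/s18.png',cv2.resize(p[80:270,220:410],None,fx=3.1,fy=3.1,interpolation=cv2.INTER_CUBIC))"
```

```text
time_s: 21.2
position: [0.5097, -0.0234, 0.1889]
tcp_rot: [0.025, 0.96, -0.1, 0.259]
wrist_force: [1.2, 0.2, -1.8]
width: 0.0578
stud frame mm [ 0.3  1.  29.8] angle -0.05 tilt err 0.29 q7 [-0.52 -0.3   0.29  2.29  0.46  0.7  -2.28] w 0.0578 F [ 1.2  0.2 -1.8] t 21.2
t 21.2 pos [ 0.5097 -0.0234  0.1889] w 0.0578 F [ 1.2  0.2 -1.8]
shift units [-0.378 -0.784 -0.267] rows>= 6.0
rot units [ 0.431 -0.373 -1.611] deg [ 25.8 -22.4 -96.6] rows>= 15.0
shift in target axes [ 0.847  -0.331  -0.0443]
```

View pics/s18.png

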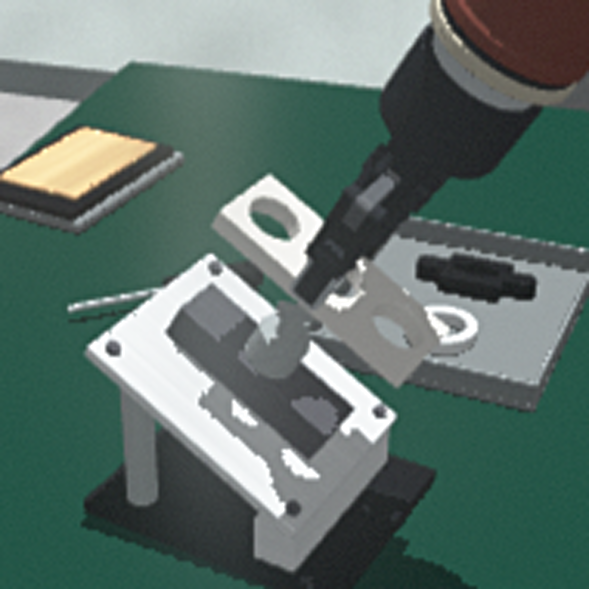

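Plate is clear of the stud. Turn it about its own axis first to keep joint 7 in range.

```bash
python3 -m handwheel '[[0,0,0,0,0,-0.11,1],[0,0,0,0,0,-0.11,1],[0,0,0,0,0,-0.11,1],[0,0,0,0,0,-0.11,1],[0,0,0,0,0,-0.11,1],[0,0,0,0,0,-0.11,1],[0,0,0,0,0,-0.11,1],[0,0,0,0,0,0,1]]'
python3 -c "
from h import *
loc();rel([.49,.2,.22],down(87.3))"
```

```text
time_s: 21.92
position: [0.5095, -0.0239, 0.1862]
tcp_rot: [0.125, 0.922, 0.288, 0.226]
wrist_force: [0.1, 1.2, -2.3]
width: 0.0577
stud frame mm [-1.2  0.5 27.5] angle 46.52 tilt err 0.13 q7 [-0.66 -0.33  0.41  2.3   0.53  0.73 -1.53] w 0.0577 F [ 0.1  1.2 -2.3] t 21.92
t 21.92 pos [ 0.5095 -0.0239  0.1862] w 0.0577 F [ 0.1  1.2 -2.3]
shift units [ 0.515 -0.707 -0.245] rows>= 6.0
rot units [ 0.494 -0.155 -0.857] deg [ 29.6  -9.3 -51.4] rows>= 9.0
shift in target axes [ 0.8909 -0.1201 -0.1351]
```

```bash
python3 -m handwheel '[[0.064,-0.088,-0.031,0,0,0,1],[0.064,-0.088,-0.031,0,0,0,1],[0.064,-0.088,-0.031,0,0,0,1],[0.064,-0.088,-0.031,0,0,0,1],[0.064,-0.088,-0.031,0,0,0,1],[0.064,-0.088,-0.031,0,0,0,1],[0.064,-0.088,-0.031,0,0,0,1],[0.064,-0.088,-0.031,0,0,0,1],[0,0,0,0,0,0,1]]'
python3 -c "
from h import *
loc();rel([.46,.25,.2],down(87.3))"
```

```text
time_s: 22.67
position: [0.4902, 0.2054, 0.2226]
tcp_rot: [0.122, 0.922, 0.286, 0.229]
wrist_force: [-0.5, 0.2, -1.9]
width: 0.0579
stud frame mm [-40.3 220.9  92.1] angle 46.23 tilt err 0.48 q7 [-0.81 -0.16  0.03  2.12  0.54  0.94 -2.01] w 0.0579 F [-0.5  0.2 -1.9] t 22.67
t 22.67 pos [0.4902 0.2054 0.2226] w 0.0579 F [-0.5  0.2 -1.9]
shift units [-0.016 -0.233  0.002] rows>= 2.0
rot units [ 0.493 -0.162 -0.86 ] deg [ 29.6  -9.7 -51.6] rows>= 9.0
shift in target axes [ 0.1726 -0.1292  0.0902]
```

```bash
python3 -m handwheel '[[0,0,0,0.049,-0.016,-0.086,1],[0,0,0,0.049,-0.016,-0.086,1],[0,0,0,0.049,-0.016,-0.086,1],[0,0,0,0.049,-0.016,-0.086,1],[0,0,0,0.049,-0.016,-0.086,1],[0,0,0,0.049,-0.016,-0.086,1],[0,0,0,0.049,-0.016,-0.086,1],[0,0,0,0.049,-0.016,-0.086,1],[0,0,0,0.049,-0.016,-0.086,1],[0,0,0,0.049,-0.016,-0.086,1],[0,0,0,0,0,0,1]]'
python3 -c "
from h import *
loc();rel(MC+[0,0,.08],down(87.3))"
```

```text
time_s: 23.58
position: [0.492, 0.1988, 0.2211]
tcp_rot: [0.002, 0.725, 0.689, -0.002]
wrist_force: [0.1, -0.5, -2.2]
width: 0.0577
stud frame mm [-38.4 214.7  89.3] angle 98.0 tilt err 29.94 q7 [-0.79  0.09  0.34  1.78 -0.03  1.27 -0.49] w 0.0577 F [ 0.1 -0.5 -2.2] t 23.58
t 23.58 pos [0.492  0.1988 0.2211] w 0.0577 F [ 0.1 -0.5 -2.2]
shift units [ 0.365 -0.238  0.562] rows>= 5.0
rot units [ 0.     0.006 -0.003] deg [ 0.   0.3 -0.2] rows>= 1.0
shift in target axes [ 0.3622 -0.2372  0.5643]
```

```bash
python3 -m handwheel '[[0.09,-0.06,0.05,0,0.006,0,1],[0.09,-0.06,0.1,0,0,0,1],[0.09,-0.06,0.13,0,0,0,1],[0.092,-0.058,0.14,0,0,0,1],[0,0,0.14,0,0,0,1],[0,0,0,0,0,0,1]]'
python3 -c "
from h import *
rel(MC+[0,0,.02],down(87.3))
p,d=save('side','side19');save('top','top19')
p=cv2.imread('pics/side19.png');cv2.imwrite('pics/s19.png',cv2.resize(p[180:420,150:430],None,fx=2.8,fy=2.5,interpolation=cv2.INTER_CUBIC))"
```

```text
time_s: 24.08
position: [0.4327, 0.2895, 0.0783]
tcp_rot: [0.0, 0.725, 0.688, -0.003]
wrist_force: [-1.9, -1.5, -3.5]
width: 0.0578
t 24.08 pos [0.4327 0.2895 0.0783] w 0.0578 F [-1.9 -1.5 -3.5]
shift units [0.012 0.017 0.233] rows>= 2.0
rot units [-0.003  0.004 -0.005] deg [-0.2  0.2 -0.3] rows>= 1.0
shift in target axes [0.0108 0.0166 0.2331]
```

View pics/s19.png

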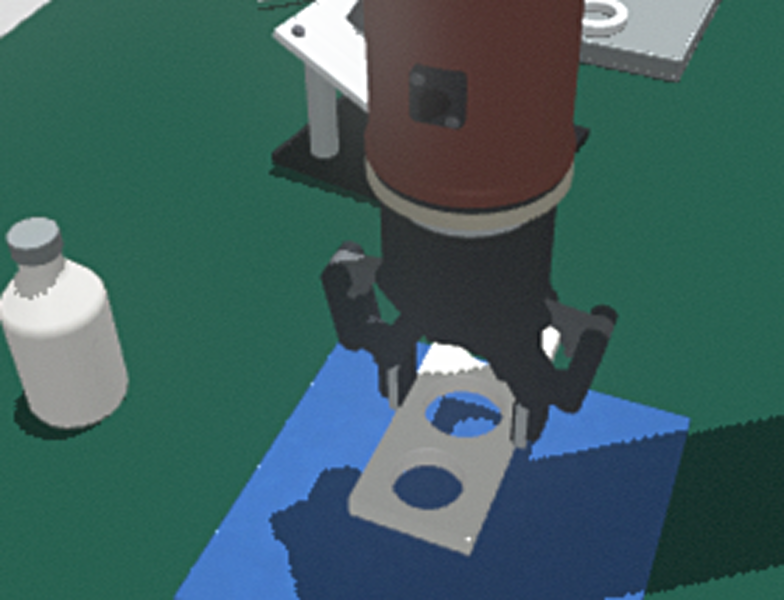

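View pics/top19.png

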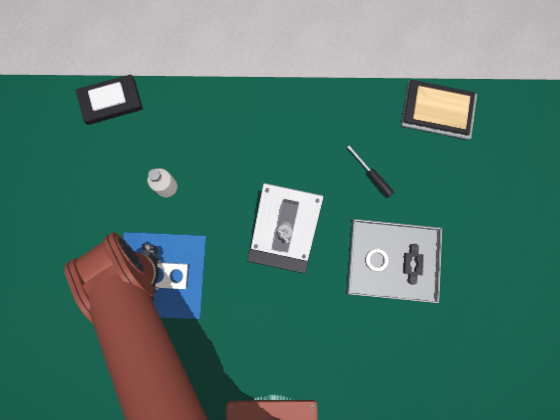

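Plate level over the mat (side crop (435,440)); tray in top view holds ring (377,260) and nut (414,263). Lower.

```bash
python3 -m handwheel '[[0.012,0.008,0.08,-0.003,0.004,-0.005,1],[0,0.008,0.08,0,0,0,1],[0,0,0.05,0,0,0,1],[0,0,0.02,0,0,0,1],[0,0,0.012,0,0,0,1],[0,0,0,0,0,0,1]]'
python3 -c "
from h import *
rel(MC+[0,0,.006],down(87.3))
p,d=save('side','side20')
p=cv2.imread('pics/side20.png');cv2.imwrite('pics/s20.png',cv2.resize(p[240:420,210:430],None,fx=3.5,fy=3.3,interpolation=cv2.INTER_CUBIC))"
```

```text
time_s: 24.68
position: [0.443, 0.294, 0.0258]
tcp_rot: [0.0, 0.724, 0.69, 0.006]
wrist_force: [-0.1, -0.5, -2.2]
width: 0.0577
t 24.68 pos [0.443  0.294  0.0258] w 0.0577 F [-0.1 -0.5 -2.2]
shift units [-0.01  -0.024  0.079] rows>= 1.0
rot units [ 0.007 -0.008 -0.   ] deg [ 0.4 -0.5 -0. ] rows>= 1.0
shift in target axes [-0.009  -0.0235  0.0791]
```

View pics/s20.png

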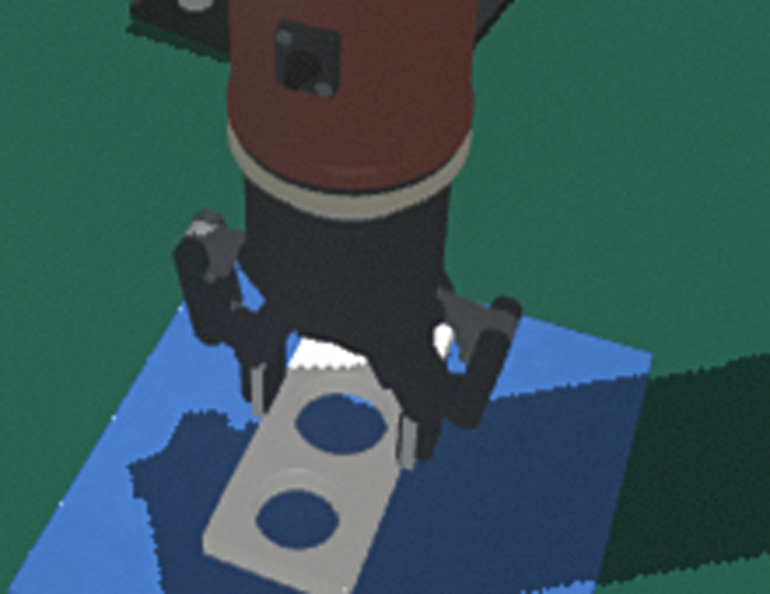

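```bash
python3 -m handwheel '[[-0.008,-0.02,0.02,0.006,-0.006,0,1],[0,0,0.02,0,0,0,1],[0,0,0.012,0,0,0,1],[0,0,0.006,0,0,0,1],[0,0,0,0,0,0,1]]'
python3 -c "
from h import *
rel(MC+[0,0,.006],down(87.3))"
```

```text
time_s: 25.15
position: [0.4366, 0.292, 0.0095]
tcp_rot: [-0.0, 0.723, 0.691, -0.0]
wrist_force: [-1.3, 0.1, -2.0]
width: 0.0579
t 25.15 pos [0.4366 0.292  0.0095] w 0.0579 F [-1.3  0.1 -2. ]
shift units [0.    0.002 0.014] rows>= 1.0
rot units [-0.001  0.     0.002] deg [-0.   0.   0.1] rows>= 1.0
shift in target axes [0.0002 0.0018 0.014 ]
```

```bash
python3 -m handwheel '[[0,0,0.006,0,0,0,1],[0,0,0.003,0,0,0,1],[0,0,0,0,0,0,1]]'
python3 -m handwheel '[[0,0,0.004,0,0,0,1],[0,0,0,0,0,0,1],[0,0,0,0,0,0,1]]'
```

```text
time_s: 25.4
position: [0.4368, 0.2921, 0.0076]
tcp_rot: [-0.0, 0.723, 0.691, 0.0]
wrist_force: [0.4, 0.7, -3.1]
width: 0.0577
time_s: 25.65
position: [0.4368, 0.2921, 0.0067]
tcp_rot: [-0.0, 0.723, 0.691, 0.0]
wrist_force: [0.2, 0.3, -2.8]
width: 0.0574
```

```bash
python3 -m handwheel '[[0,0,0.004,0,0,0,1],[0,0,0,0,0,0,1],[0,0,0,0,0,0,1]]'
python3 -m handwheel '[[0,0,0.003,0,0,0,1],[0,0,0,0,0,0,1],[0,0,0,0,0,0,1]]'
```

```text
time_s: 25.9
position: [0.4369, 0.2923, 0.0059]
tcp_rot: [-0.0, 0.723, 0.691, 0.0]
wrist_force: [-0.8, -1.0, 1.3]
width: 0.0575
time_s: 26.15
position: [0.4369, 0.2922, 0.0058]
tcp_rot: [-0.0, 0.723, 0.691, 0.0]
wrist_force: [-3.0, -2.2, 11.2]
width: 0.0579
```

Seated. Release and rise.

```bash
python3 -m handwheel '[[0,0,0,0,0,0,-1],[0,0,0,0,0,0,-1],[0,0,0,0,0,0,-1],[0,0,0,0,0,0,-1],[0,0,0,0,0,0,-1],[0,0,-0.03,0,0,0,-1],[0,0,-0.08,0,0,0,-1],[0,0,-0.14,0,0,0,-1],[0,0,-0.14,0,0,0,-1],[0,0,-0.14,0,0,0,-1],[0,0,-0.14,0,0,0,-1],[0,0,-0.14,0,0,0,-1],[0,0,-0.1,0,0,0,-1],[-0.1,0,0,0,0,0,-1],[-0.14,0,0,0,0,0,-1],[-0.14,0,0,0,0,0,-1],[-0.14,0,0,0,0,0,-1],[-0.14,0,0,0,0,0,-1],[-0.1,0,0,0,0,0,-1],[0,0,0,0,0,0,-1]]'
python3 - <<'E'
from h import *
save('side','side21');save('top','top21')
print(pose()[2]['position'],pose()[2]['joint_positions'].round(2))
for n in('top','side'):
    z=np.load(f'pics/{n}21.npz');d=z['d'];P=pts(n,d);hsv=cv2.cvtColor(z['p'],cv2.COLOR_RGB2HSV)
    b=(d>0)&(hsv[...,0]>100)&(hsv[...,0]<125)&(hsv[...,1]>120)&(P[...,2]>-.02)&(P[...,2]<.02)&(P[...,0]<.6)&(P[...,1]>.1)
    w=(d>0)&(hsv[...,1]<60)&(P[...,2]>.01)&(P[...,2]<.03)&(abs(P[...,0]-.437)<.11)&(abs(P[...,1]-.292)<.11)
    print(n,'mat',cv2.minAreaRect((P[b][:,:2]*1000).astype(np.float32)))
    Q=P[w];A=np.c_[Q[:,:2],np.ones(len(Q))];s=np.linalg.lstsq(A,Q[:,2],rcond=None)[0]
    print('plate',len(Q),cv2.minAreaRect((Q[:,:2]*1000).astype(np.float32)),'z',np.percentile(Q[:,2],[5,50,95]).round(4),'slope deg',np.degrees(s[:2]).round(2))
    for nm,c,r in(('nut',TC-.05*ty,.07),('ring',TC+.05*ty,.04)):
        q=P[(d>0)&(np.hypot(P[...,0]-c[0],P[...,1]-c[1])<r)&(P[...,2]>.012)&(P[...,2]<.03)&(abs((P-TC)@ty)<.1)]
        print(nm,len(q),np.median(q,0).round(4),np.percentile(q[:,2],[5,95]).round(4))
E
```

```text
time_s: 27.82
position: [0.4283, 0.0969, 0.2332]
tcp_rot: [-0.0, 0.725, 0.688, 0.0]
wrist_force: [-0.4, -0.1, 0.5]
width: 0.0851
[0.42823388 0.10163406 0.23304699] [-0.76 -0.13  0.39  1.96  0.05  1.3  -0.43]
top mat ((435.97027587890625, 292.8389892578125), (221.1192169189453, 220.408447265625), 86.94204711914062)
plate 489 ((437.12188720703125, 315.34637451171875), (97.18040466308594, 59.855587005615234), 87.23788452148438) z [0.0133 0.0179 0.0218] slope deg [ 0.43 -0.06]
nut 490 [ 0.461  -0.3827  0.0203] [0.0149 0.0251]
ring 220 [ 0.4732 -0.2834  0.0182] [0.0134 0.0237]
side mat ((437.8490905761719, 290.8175048828125), (223.80487060546875, 220.1866912841797), 87.16270446777344)
plate 2575 ((437.97674560546875, 290.3335876464844), (151.29653930664062, 60.65195846557617), 87.28005981445312) z [0.013  0.0179 0.0195] slope deg [-0.04 -0.01]
nut 281 [ 0.4712 -0.3767  0.0197] [0.0135 0.0221]
ring 185 [ 0.4736 -0.2755  0.0176] [0.0128 0.0197]
```

View pics/side21.png

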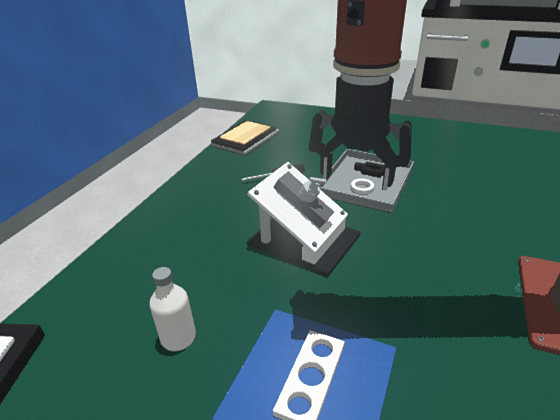

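View pics/top21.png

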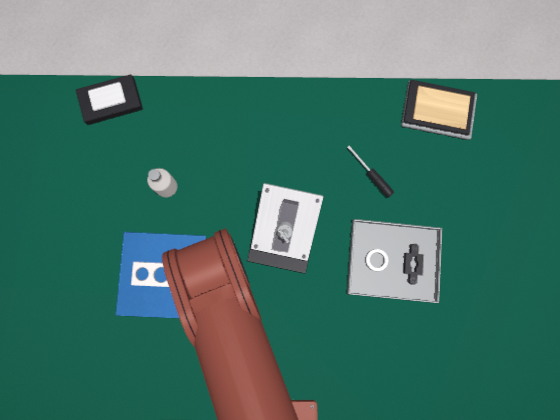

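Plate is flat and centred on the mat (side (312,373)); ring and nut lie in the tray; bottle (162,183) and driver (372,175) are where they were. The gripper is free.

```bash
python3 -c "
from h import *
robot.finish_job(); print(get_obs()['time_s'])"
```

```text
the job is handed in; nothing more can be done
the job is handed in; nothing more can be done
```

The fixture is stripped and the job is handed in at about 28 s of the 72 s allowed. I turned the nut about 46° to line its wings up with the crossbar, drew it off and laid it in the tray. The spacer then went beside it, and the plate went last, onto the mat. Each part was lowered until light contact (about 8 to 13 N at the wrist) before I let go.

**Last checks:**
- **Plate:** it lies flat, with its top at 18 mm and a slope under 0.1° in the side view. Its centre is within 1 mm of the mat's and it is square to it. In the top view the arm hid part of the plate, so that figure (315 mm in y instead of 290 mm) is not valid.
- **Tray:** the nut's top measures about 20 mm and the spacer's about 18 mm, so both lie flat, about 100 mm apart. The two cameras disagree by 6–10 mm on these two positions because the views were partly hidden.
- **Bottle and screwdriver:** they look unmoved in the pictures.
- **Forces:** the highest wrist force I read between moves was about 26 N, while closing on the spacer, against the 120 N limit.
- **Gripper:** it was empty and clear of everything when I handed in.

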